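# Set out the glaze pot and load the brush

### The arm

A 6-joint arm with a two-finger parallel gripper is mounted at the origin on the work surface. World frame = base frame: x ahead of the robot, y to its left, z up, the work surface at z = 0. Lengths are in m, angles in rad, forces in N, time in s.
With the tool pointing down it reaches from about 0.3 to 0.775 m from the base axis. Payload 14.6 kg.
Tool frame: the origin (TCP) lies between the finger pads, 19 mm behind the fingertips; this is the grasp point; z points along the fingers, y is the line along which they close (so a half turn about z gives the same grasp; the last joint's range is limited). The gripper opens to 94 mm and grips with 3 to 60 N. Pads are 16 mm wide; open, the fingers measure 119 mm over their backs; the gripper's body (75 mm by 177 mm) begins 78 mm behind the grasp point.
Start: joints at [1.203, 0.3, 1.521, -0, 1.321, -0.067], TCP at [0.163, 0.525, 0.224] pointing down, gripper open.
Joint ranges: [-3.03, 3.03], [-0.79, 2.21], [0.23, 2.52], [-1.04, 4.18], [0, 3.07], [-2.55, 2.55]. Speed limits (rad/s): [2.22, 2.22, 2.57, 3.14, 3.14, 3.14].

### API

Orientations are given as [roll, pitch, yaw] about the fixed x, y, z axes, in that order (R = Rz(yaw) Ry(pitch) Rx(roll)).
In Python, from station import telemetry, viewer, hand_in gives the robot as it stands.
- The arm moves only by the tool step_arm, never from a script. Its argument "plan" is a list of rows, each an object of numbers: "dx", "dy", "dz": the shift along the tool's x, y, z scaled (see below); "rx", "ry", "rz": the turn, a rotation vector about the tool's x, y, z scaled (see below); "claw": the closure, from 0 (fully open) to 1 (shut). In form: [{"dx": .., "dy": .., "dz": .., "rx": .., "ry": .., "rz": .., "claw": ..}, ...]. A call has 1 to 10 rows; each row shifts and turns the commanded pose from where the row before left it, along the tool's axes as they then stand; what a row does not reach is not made up. The controller multiplies each number of a shift by 0.1 m and each number of a turn by 90 degrees. A row lasts 1/10 s, in which the tool goes at most 50 mm and 8.59 degrees, less where a joint would pass 70% of its speed; a pose out of reach is approached as far as the arm can. A call with a number of a shift or a turn outside -1 to 1 is refused whole. A call with a gripper value outside its range is refused whole. The fingers move at their own pace and stop on an object; "grip_force" is the grip in N (left out, the last holds). Time passes only in rows, so rows that do not move let the fingers close. It gives the time, the measured TCP pose, the force, the opening and the grip force at its end, in the units of the state.
- telemetry.get_obs(): the state, without advancing time (a new reading comes with each control period).
- viewer.camera(name): name is "scene" or "top" or "wrist"; returns a dict with "img" (420x560x3 uint8, red, green, blue), "z_map" (420x560 float32, m along the optical axis (not along the pixel's ray), 0 where there is no reading), "fx", "fy", "cx", "cy" (pixels), "R" (3x3) and "t" (3): a world point X has camera coordinates R X + t; the wrist camera has in their place "tool_from_camera" (4x4, takes a point from camera to tool coordinates, whose origin is the TCP and whose axes are the flange's). Camera axes: x right, y down, z forward; pixel columns grow to the right and rows downward; lengths in m; the calibration is good to about 2 mm. A picture is of the moment at which its call begins: read the wrist's pose just before it.
- hand_in(): hands the job in; it is judged then, once.
Trained networks look in a picture, given as the dict that the camera call returned (one of the last four; its "shot" number tells which), for a name from the list of things; names that differ only in an ending like _2 or _b are one class to them, and where a whole thing is asked for, a point or a joint stands for the part that bears it (a point fixed in the world has none). Each returns a list of dicts, best first, with "score" (0 to 1); they miss things now and then, are a little off and sometimes report something else, mostly with a low value. They report only what shows in the picture. A call takes as long as a camera call. They do not tell look-alikes from the thing itself.
- viewer.recognise(target, picture): "rect" ([left, top, right, bottom] in pixels, round what is visible of it).
The state is a dict: "time_s": time; "qpos": joint angles; "joint_vel": joint speeds; "tau": joint torques, N m; "ee_pos": TCP position; "eef_rot": TCP orientation; "force": force on the tool from outside, world axes, zero at the start; "moment": the same for the moment, N m; "grip_width": finger opening in m; "grip_force": force on a finger pad.
Only numpy, scipy, OpenCV 4.12 (cv2) and the standard library are available. Lean on these libraries where they do the work, as an engineer would, in place of code of your own. Each camera call takes 0.05 s, during which the arm holds its last target. There are 200 camera calls.

### The job

Get ready to glaze: lift the blue pot by its handle out from under the slatted drying rack and set it down gently, upright, in the middle of the round banding wheel, and let go. Then dip the bristles of the flat brush briefly into the pot, the tip at least 10 mm below its rim, and lay the brush back flat across both rails of its wooden rest. Keep the pot upright throughout (it must not spill) and leave the other things where they are.

Things in the scene. Friction and masses are not known exactly. Their poses are not given: they have to be found in the camera images.
- pot: the blue ceramic glaze pot: open round pot, outer diameter 108 at the rim, 92 at the foot, 85 high, wall 5, inner floor 6 above the underside, about 0.4 kg, loose. Origin: centre of the underside; z up; the flat loop handle is on its -x side (it starts turned roughly towards the robot, under the rack). The pot has no other handle.
- pot_handle (a point): middle of the upright outer bar of the handle: 88 from the pot's axis (-x side), 47 above its underside. Bar 60 high, 12 wide (pot y: pinch it this way), 10 thick (pot x); two arms 12 wide, 10 thick, centred 22 and 72 above the underside, join it to the wall; opening between bar and wall 29 wide, 40 high. Axes as the pot's.
- pot_mouth (a point): centre of the pot's mouth at rim height, 85 above its underside; inside diameter there 98
- rack: wooden slatted drying rack, fixed; origin on the table under its centre, x away from the robot. Three slats along y, 340 long, 24, 30, 30 wide, at x = -82, +35, +90, underside 220, top 235 above the table; 16 thick posts at x = -30 and +100, y = +-160; side bearers at y = +-160, underside 204; two vessels fixed on top, up to 305. Open at front and back; the front slat hangs over the pot's handle.
- rack_front (a point): middle of the lower front edge of the front slat, 220 above the table
- wheel: round grey metal banding wheel (locked, fixed), diameter 150, top 40 above the table, on a narrow foot. Origin: centre of its underside. It stands on the robot's left or right.
- wheel_top (a point): centre of the banding wheel's flat top, 40 above the table; z up
- brush: flat glaze brush, 200 long, loose, 60 g: wooden handle 125 x 22 wide x 10 thick from x = -100 to +25, steel ferrule 26 x 34 wide x 10 to x = 51, black bristles 50 x 32 wide x 9 (rigid) to x = +100. Origin: middle of its length, on its underside; x towards the bristles, z up as it lies. It starts on its rest, bristles towards the robot.
- brush_grip (a point): a point in the middle of the brush's handle to grip, x = -15, 5 above its underside (115 from the tip)
- brush_tip (a point): the bristle tip on the brush's centre line, x = +100, 5 above its underside
- rest: dark wooden brush rest, fixed: base 130 (x) x 120 (y) x 6 with two rails 12 wide along y, 110 long, at x = -50 and +50, tops 26 above the table; between the rails the base lies 20 below their tops. Origin: centre of its underside. It stands on the robot's other side from the wheel.
- rest_top (a point): centre of the rest between the rails, at the height of the rail tops, 26 above the table; axes as the rest's
- vase: bystander: terracotta closed bottle vase, 62 dia x 120 high, standing under the rack, loose; origin at the centre of its underside. Leave it alone.
- beaker: bystander: white open cup without handle, 60 dia x 80 high, standing under the rack, loose; origin at the centre of its underside. Leave it alone.
- modeller: bystander: flat spatula-like modelling tool, 180 long, lying in front of the robot, loose; origin at the centre of its underside. Leave it alone.
- rib: bystander: round flat dark steel scraper, 90 dia x 6 thick, lying in front of the robot, loose; origin at the centre of its underside. Leave it alone.
Mind the look-alikes: they are no part of the job. Leave any orange or red look-alike of the wheel alone.

How it is judged:
On the way, in this order (a step that is already met when the one before it is completed fails the run):
1. the pot stands upright on the middle of the banding wheel, let go (horizontal distance between pot and wheel_top below 0.025 m and z of pot in the frame of wheel_top between -0.006 and 0.006 m and angle between pot's own z axis and vertical below 0.12 rad and linear speed of pot below 0.03 m/s and contact force between the fingers and pot below 0.3 N), for 0.2 s.
2. the bristle tip of the brush is inside the pot, at least 10 mm below the rim, with the pot still on the wheel (z of brush_tip in the frame of pot_mouth below -0.01 m and z of brush_tip in the frame of pot above 0 m and horizontal distance between brush_tip and pot_mouth below 0.05 m and horizontal distance between pot and wheel_top below 0.025 m), for 0.15 s.
At the end, for the whole second after the job is handed in: the pot stands still and upright (within 7 degrees) on the wheel, within 25 mm of its centre; the brush lies still and flat (within 7 degrees) across both rails of its rest, its middle within 40 mm of the rest's centre and its length within 28 degrees of the rest's x axis (horizontal distance between pot and wheel_top below 0.025 m and z of pot in the frame of wheel_top between -0.006 and 0.006 m and angle between pot's own z axis and vertical below 0.12 rad and linear speed of each of pot, brush below 0.03 m/s and z of brush in the frame of rest_top between -0.012 and 0.012 m and horizontal distance between brush and rest_top below 0.04 m and angle between the z axis of brush and the z axis of rest_top, either way round below 0.12 rad and angle between the x axis of brush and the x axis of rest_top, either way round below 0.5 rad); the robot touches nothing.
It fails at once if the pot tips more than 23 degrees (it would spill) (angle between pot's own z axis and vertical above 0.4 rad).
It fails at once if the pot is carried other than by its handle (the fingers press on it and it is raised with the TCP more than 40 mm from the middle of the handle's bar, while it does not stand on the wheel) (height (world z) of pot above 0.012 m and contact force between pot and wheel below 0.3 N and contact force between the fingers and pot above 1 N and distance between the grasp point and pot_handle above 0.04 m).
It fails at once if the pot is dropped or banged on the wheel (over 60 N) (contact force between pot and wheel above 60 N).
It fails at once if another loose thing (vase, beaker, modeller or rib) is moved more than 30 mm (distance of any of vase, beaker, modeller, rib from where it was at the start of the episode above 0.03 m).
It also fails if it takes over 72 s, if anything falls off the work surface, if the arm or the gripper's body presses on something with over 40 N, if the wrist force passes 120 N, or if a joint passes its speed limit or range.

## Working session

There is one attempt and no reset: what is moved stays moved. The work goes in short steps, Python scripts to look and compute and a tool call to move; the robot and the scene stay as the last step left them, time stands still between calls to the robot, and variables do not carry over. Pictures are saved under pics/ and viewed, at most 10 in all, crops included, and the job is handed in when it is done.

Besides the shell and the picture viewer there is one more tool, called as name(argument=value, ...) on one line, values as JSON. step_arm: Moves the arm, as the interface text tells. Shifts and turns lie within -1 to 1; 1 stands for 0.1 m of shift or 90 degrees of turn. Its arguments: {"type":"object","properties":{"plan":{"type":"array"},"grip_force":{"type":"number"}},"required":["plan"]}

```bash
mkdir -p pics
cat > h.py <<'E'
import numpy as np, cv2
from station import telemetry, viewer
def world(p, u=None, v=None):
    z=p["z_map"]; vv,uu=np.mgrid[0:z.shape[0],0:z.shape[1]]
    c=np.stack([(uu-p["cx"])/p["fx"]*z,(vv-p["cy"])/p["fy"]*z,z],-1)
    return (c-np.asarray(p["t"]))@np.asarray(p["R"])   # R^T(c-t)
E
python3 - <<'E'
from h import *
print(telemetry.get_obs())
ims=[]
for n in ("scene","top"):
    p=viewer.camera(n); np.savez(f"{n}.npz",**{k:v for k,v in p.items()})
    cv2.imwrite(f"pics/{n}1.png",p["img"][...,::-1])
    W=world(p)
    print(n,"cam at",-np.asarray(p["R"]).T@np.asarray(p["t"]))
    for t in ("pot","pot_handle","rack","wheel","brush","rest","vase","beaker","modeller","rib"):
        for d in viewer.recognise(t,p)[:2]:
            r=[int(x) for x in d["rect"]]; 
            w=W[max(r[1],0):r[3],max(r[0],0):r[2]].reshape(-1,3); c=W[(r[1]+r[3])//2,(r[0]+r[2])//2]
            print(t,round(d["score"],2),r,np.round(c,3))
E
```

```text
{'time_s': 0.0, 'qpos': array([ 1.20337630e+00,  3.00459909e-01,  1.52157150e+00,  1.33541887e-05,
        1.32069664e+00, -6.66030257e-02]), 'joint_vel': array([-0.00022961, -0.00041103, -0.00067441, -0.0004911 , -0.00041161,
        0.00038377]), 'tau': array([-3.17103550e-04, -5.31807983e+01, -3.52732229e+01,  7.08386488e-02,
        2.44464056e-02, -1.49959574e-04]), 'ee_pos': array([0.16288146, 0.52508046, 0.22369651]), 'eef_rot': array([-3.14046063e+00, -8.84714847e-05,  2.84077229e+00]), 'force': array([-0.34830738, -0.41753636, -0.04287124]), 'moment': array([0.06876068, 0.02934317, 0.01347157]), 'grip_force': 0.0, 'grip_width': 0.09415311893560566}
scene cam at [ 1.38655477 -0.05014587  0.8373905 ]
pot 0.68 [181, 285, 210, 329] [ 0.711 -0.169  0.074]
pot 0.63 [235, 262, 281, 317] [ 0.607 -0.04   0.008]
pot_handle 0.93 [233, 263, 285, 318] [ 0.609 -0.038  0.007]
rack 0.58 [163, 185, 353, 351] [ 0.59  -0.039  0.057]
wheel 0.87 [106, 219, 165, 263] [ 0.465 -0.333  0.043]
wheel 0.86 [140, 176, 194, 214] [ 0.278 -0.278  0.043]
brush 0.91 [399, 214, 415, 270] [0.501 0.328 0.039]
r
[... 521 characters left out ...]
_handle 0.91 [264, 142, 300, 198] [ 0.635 -0.039  0.006]
pot_handle 0.68 [314, 141, 333, 164] [ 0.69  -0.164  0.004]
rack 0.58 [221, 99, 359, 195] [ 0.683 -0.061  0.088]
wheel 0.87 [341, 273, 394, 326] [ 0.247 -0.274  0.043]
wheel 0.66 [188, 253, 240, 304] [0.312 0.161 0.046]
brush 0.93 [140, 185, 167, 254] [0.486 0.34  0.038]
rest 0.85 [129, 200, 181, 248] [0.47  0.334 0.041]
vase 0.73 [228, 144, 254, 166] [0.653 0.078 0.117]
vase 0.53 [130, 198, 180, 250] [0.47  0.334 0.041]
beaker 0.66 [317, 139, 333, 164] [ 0.695 -0.171 -0.001]
beaker 0.54 [219, 100, 357, 196] [ 0.684 -0.056  0.076]
modeller 0.63 [217, 215, 277, 236] [0.468 0.068 0.012]
rib 0.9 [307, 217, 333, 244] [ 0.451 -0.149  0.003]
```

View pics/scene1.png

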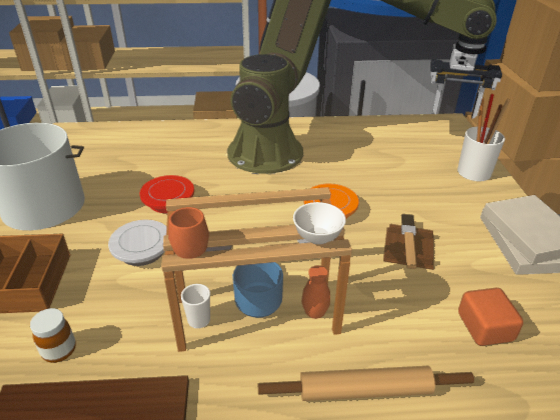

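View pics/top1.png

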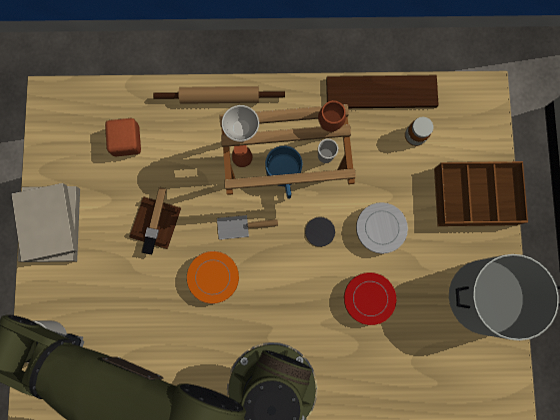

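The grey wheel is at top px (382,228), on the robot's right. The orange (213,277) and red (370,298) discs are look-alikes. The pot is at (284,163), its handle running under the front slat to (289,193), and the brush and rest are at (155,222). Now I'll measure these from the depth data.

```bash
cat >> h.py <<'E'
def fitc(P):
    A=np.c_[2*P[:,:2],np.ones(len(P))]; s=np.linalg.lstsq(A,(P[:,:2]**2).sum(1),rcond=None)[0]
    return s[:2],np.sqrt(s[2]+s[:2]@s[:2])
E
python3 - <<'E'
from h import *
for n in ("top","scene"):
    p=dict(np.load(n+".npz")); W=world(p); hsv=cv2.cvtColor(p["img"],cv2.COLOR_RGB2HSV); H,S,V=hsv[...,0],hsv[...,1],hsv[...,2]
    X,Y,Z=W[...,0],W[...,1],W[...,2]
    print("==",n,"table z", np.median(Z[(abs(X-.45)<.03)&(abs(Y-.0)<.03)]))
    b=(H>95)&(H<125)&(S>90)&(X>.4)&(X<.8)&(abs(Y)<.2)
    P=W[b]; print("pot n",len(P),P.min(0),P.max(0))
    rim=P[(P[:,2]>.078)&(P[:,2]<.095)]
    if len(rim)>20: print("rim",len(rim),fitc(rim), (rim.min(0)+rim.max(0))/2)
    hd=P[(P[:,0]<P[:,0].min()+.035)]; print("handle",len(hd),np.median(hd,0),hd.min(0),hd.max(0))
    w=(abs(X-.46)<.13)&(abs(Y+.33)<.13)&(Z>.03)&(Z<.055)&(S<60)
    m=w.astype(np.uint8); k,l,st,_=cv2.connectedComponentsWithStats(m); i=1+st[1:,4].argmax(); Q=W[l==i]
    print("wheel",len(Q),(Q.min(0)+Q.max(0))/2,Q.max(0)-Q.min(0),Q.mean(0),np.median(Q[:,2]))
    s=(Z>.225)&(Z<.245)&(X>.45)&(X<.85)&(abs(Y)<.3)
    k,l,st,_=cv2.connectedComponentsWithStats(s.astype(np.uint8))
    for i in range(1,k):
        if st[i,4]>60:
            Q=W[l==i]; r=cv2.minAreaRect((Q[:,:2]*1000).astype(np.float32)); print("slat",st[i,4],np.round(r[0],1),np.round(r[1],1),round(r[2],1),np.median(Q[:,2]))
    R=(abs(X-.48)<.13)&(abs(Y-.335)<.12)
    for nm,lo,hi in (("brush",.031,.055),("rest",.012,.055)):
        k,l,st,_=cv2.connectedComponentsWithStats((R&(Z>lo)&(Z<hi)).astype(np.uint8)); i=1+st[1:,4].argmax(); Q=W[l==i]
        r=cv2.minAreaRect((Q[:,:2]*1000).astype(np.float32)); print(nm,len(Q),np.round(r[0],1),np.round(r[1],1),round(r[2],1),np.percentile(Q[:,2],[10,50,90]))
        m,_,vt=np.linalg.svd(Q[:,:2]-Q[:,:2].mean(0),full_matrices=False); print("  axis",vt[0],np.degrees(np.arctan2(vt[0,1],vt[0,0])))
    # rail points and bristles
    r2=(R&(Z>.02)&(Z<.030)); Q=W[r2]; r=cv2.minAreaRect((Q[:,:2]*1000).astype(np.float32)); print("rails",len(Q),r)
E
```

```text
== top table z 0.001809574402945795
pot n 930 [ 0.54500169 -0.09245125 -0.00376334] [0.68846828 0.00868077 0.09400235]
rim 111 (array([ 0.63014008, -0.04214336]), np.float64(0.05370794175295247)) [ 0.62067543 -0.04188524  0.08603851]
handle 56 [ 0.55939531 -0.05392986  0.07445179] [ 0.54500169 -0.0608199   0.02284978] [ 0.57727767 -0.04810325  0.08102906]
wheel 2030 [ 0.45229799 -0.32540676  0.04130578] [0.14512437 0.15184888 0.02258435] [ 0.45214006 -0.32515894  0.04044809] 0.04043208832147466
slat 735 [731.8 -55.1] [ 33.1 172.3] 4.1 0.23478433574322016
slat 164 [ 725.4 -167.1] [44. 33.] 49.7 0.24014921219474172
slat 273 [695.6  71.1] [52.6 52.3] 55.1 0.24110826878394867
slat 1282 [675.5 -45.4] [ 36.4 339.6] 3.4 0.23478233151782116
slat 1271 [562.1 -53.5] [ 31.8 340.2] 4.5 0.23492194985066123
brush 559 [484.3 338.1] [ 35.5 198.4] 79.1 [0.03277851 0.03649566 0.0406649 ]
  axis [-0.97581336  0.21860533] 167.37286958916175
rest 898 [485.8 341.6] [113.1 200.4] 72.2 [0.0231514  0.0337854  0.03963617]
  axis [-0.97143313  0.23731345] 166.27196774331838
rails 234 ((487.8206787109375, 340.4
[... 552 characters left out ...]
978] 0.041709330551098295
slat 1768 [560.5 -53.5] [ 30.8 339.1] 4.2 0.23577346666884674
slat 1320 [678.5 -48.8] [ 49.3 179. ] 9.7 0.23589304917674522
slat 164 [681.2  72.9] [24.8 43. ] 3.7 0.24206921551004423
slat 99 [ 691.9 -209.2] [31.6 14.4] 21.3 0.2353326376773321
slat 2885 [732.2 -40.8] [ 34.3 340.5] 4.0 0.2359362112377989
brush 587 [485.6 337.3] [ 34.1 202.1] 77.5 [0.0349226  0.03748698 0.03953878]
  axis [ 0.97658245 -0.21514346] -12.423944145867658
rest 1117 [486.6 341.3] [109.7 202.3] 72.2 [0.01739977 0.03348519 0.03892246]
  axis [ 0.96929247 -0.24591078] -14.23566420031089
rails 338 ((501.6343994140625, 336.4884033203125), (109.74685668945312, 158.7259063720703), 72.1823501586914)
```

```bash
cat >> h.py <<'E'
from scipy.spatial.transform import Rotation as Ro
def toolR(yaw_deg, down_deg):
    """tool z points along heading yaw, down_deg below horizontal; tool y horizontal; tool x on the robot/upper side reversed"""
    a,b=np.radians([yaw_deg,down_deg]); d=np.array([np.cos(a),np.sin(a),0]); u=np.array([0,0,1.])
    z=np.cos(b)*d-np.sin(b)*u; x=-np.sin(b)*d-np.cos(b)*u
    return np.c_[x,np.cross(z,x),z]
def rows(pos,R,n,start=None,dec=3):
    o=telemetry.get_obs()
    p,R0=(o["ee_pos"],Ro.from_euler("xyz",o["eef_rot"]).as_matrix()) if start is None else start
    w=Ro.from_matrix(R0.T@R).as_rotvec()/n; dp=(np.asarray(pos)-p)/n
    print("per-row mm",np.round(np.linalg.norm(dp)*1e3,1),"deg",np.round(np.degrees(np.linalg.norm(w)),2),"turn",np.round(w/(np.pi/2),dec))
    Rk=R0.copy()
    for k in range(n):
        s=Rk.T@dp/0.1; print(k,np.round(s,dec)); Rk=Rk@Ro.from_rotvec(w).as_matrix()
E
python3 - <<'E'
from h import *
rows([.427,-.073,.167],toolR(9,45),18)
E
```

```text
per-row mm 36.5 deg 2.87 turn [-0.006 -0.027 -0.015]
0 [-0.239 -0.274  0.032]
1 [-0.23  -0.28   0.039]
2 [-0.222 -0.286  0.046]
3 [-0.213 -0.292  0.052]
4 [-0.203 -0.297  0.058]
5 [-0.193 -0.303  0.064]
6 [-0.183 -0.308  0.069]
7 [-0.173 -0.313  0.073]
8 [-0.162 -0.318  0.077]
9 [-0.151 -0.322  0.081]
10 [-0.139 -0.326  0.084]
11 [-0.128 -0.331  0.086]
12 [-0.116 -0.334  0.088]
13 [-0.104 -0.338  0.09 ]
14 [-0.092 -0.341  0.09 ]
15 [-0.08  -0.344  0.091]
16 [-0.068 -0.347  0.09 ]
17 [-0.055 -0.349  0.09 ]
```

step_arm(plan=[{"dx": -0.239,"dy": -0.274,"dz": 0.03,"rx": -0.006,"ry": -0.027,"rz": -0.015,"claw": 0},{"dx": -0.23,"dy": -0.28,"dz": 0.04,"rx": -0.006,"ry": -0.027,"rz": -0.015,"claw": 0},{"dx": -0.222,"dy": -0.286,"dz": 0.046,"rx": -0.006,"ry": -0.027,"rz": -0.015,"claw": 0},{"dx": -0.213,"dy": -0.292,"dz": 0.052,"rx": -0.006,"ry": -0.027,"rz": -0.015,"claw": 0},{"dx": -0.203,"dy": -0.297,"dz": 0.058,"rx": -0.006,"ry": -0.027,"rz": -0.015,"claw": 0},{"dx": -0.193,"dy": -0.303,"dz": 0.064,"rx": -0.006,"ry": -0.027,"rz": -0.015,"claw": 0},{"dx": -0.183,"dy": -0.308,"dz": 0.069,"rx": -0.006,"ry": -0.027,"rz": -0.015,"claw": 0},{"dx": -0.173,"dy": -0.313,"dz": 0.073,"rx": -0.006,"ry": -0.027,"rz": -0.015,"claw": 0},{"dx": -0.162,"dy": -0.318,"dz": 0.077,"rx": -0.006,"ry": -0.027,"rz": -0.015,"claw": 0},{"dx": -0.151,"dy": -0.322,"dz": 0.081,"rx": -0.006,"ry": -0.027,"rz": -0.015,"claw": 0}])

```text
time_s: 2.1
ee_pos: [0.3089, 0.1911, 0.193]
eef_rot: [3.096, 0.434, 3.072]
force: [0.8, 0.6, 0.6]
grip_width: 0.0941
grip_force: 0.0
```

step_arm(plan=[{"dx": -0.139,"dy": -0.326,"dz": 0.084,"rx": -0.006,"ry": -0.027,"rz": -0.015,"claw": 0},{"dx": -0.128,"dy": -0.331,"dz": 0.086,"rx": -0.006,"ry": -0.027,"rz": -0.015,"claw": 0},{"dx": -0.116,"dy": -0.334,"dz": 0.088,"rx": -0.006,"ry": -0.027,"rz": -0.015,"claw": 0},{"dx": -0.104,"dy": -0.338,"dz": 0.09,"rx": -0.006,"ry": -0.027,"rz": -0.015,"claw": 0},{"dx": -0.092,"dy": -0.341,"dz": 0.09,"rx": -0.006,"ry": -0.027,"rz": -0.015,"claw": 0},{"dx": -0.08,"dy": -0.344,"dz": 0.091,"rx": -0.006,"ry": -0.027,"rz": -0.015,"claw": 0},{"dx": -0.068,"dy": -0.347,"dz": 0.09,"rx": -0.006,"ry": -0.027,"rz": -0.015,"claw": 0},{"dx": -0.055,"dy": -0.349,"dz": 0.09,"rx": -0.006,"ry": -0.027,"rz": -0.015,"claw": 0},{"dx": 0,"dy": 0,"dz": 0,"rx": 0,"ry": 0,"rz": 0,"claw": 0}])

```text
time_s: 3.0
ee_pos: [0.3939, -0.0063, 0.1682]
eef_rot: [3.105, 0.674, -3.053]
force: [0.5, -0.3, -0.5]
grip_width: 0.094
grip_force: 0.0
```

```bash
cat >> h.py <<'E'
def wristcloud():
    o=telemetry.get_obs(); p=viewer.camera("wrist"); z=p["z_map"]; vv,uu=np.mgrid[0:z.shape[0],0:z.shape[1]]
    c=np.stack([(uu-p["cx"])/p["fx"]*z,(vv-p["cy"])/p["fy"]*z,z],-1); T=np.asarray(p["tool_from_camera"])
    R=Ro.from_euler("xyz",o["eef_rot"]).as_matrix()
    W=(c@T[:3,:3].T+T[:3,3])@R.T+o["ee_pos"]; W[z<=0]=np.nan
    return p,W,o
E
python3 - <<'E'
from h import *
p,W,o=wristcloud(); print(o["time_s"],o["ee_pos"],o["eef_rot"],o["qpos"]); print(p["tool_from_camera"])
cv2.imwrite("pics/w1.png",p["img"][...,::-1])
hsv=cv2.cvtColor(p["img"],cv2.COLOR_RGB2HSV); H,S=hsv[...,0],hsv[...,1]
b=(H>95)&(H<125)&(S>90)&np.isfinite(W[...,0]); P=W[b]; P=P[(P[:,0]<.72)&(P[:,0]>.5)]
print("pot",len(P),P.min(0),P.max(0))
rim=P[(P[:,2]>.080)&(P[:,2]<.09)]; print("rim",len(rim),fitc(rim),rim.max(0),rim.min(0))
hd=P[(P[:,0]<.562)]; print("bar",len(hd),np.median(hd,0),np.percentile(hd,[3,97],axis=0))
up=P[(P[:,2]>.070)&(P[:,2]<.083)&(P[:,0]<.575)]; print("upper arm",len(up),np.median(up,0))
E
```

```text
3.0 [ 0.39388211 -0.00626947  0.16821615] [ 3.10513591  0.67428205 -3.05290128] [-0.27562704 -0.30891097  2.40696774  0.58410345  0.4835169  -2.39240968]
[[ 4.85352733e-04 -9.59582662e-01 -2.81426509e-01  8.10140508e-02]
 [ 9.99999666e-01  6.50945821e-04 -4.94920514e-04 -7.40119366e-04]
 [ 6.58110554e-04 -2.81426174e-01  9.59582657e-01 -1.61112682e-01]
 [ 0.00000000e+00  0.00000000e+00  0.00000000e+00  1.00000000e+00]]
pot 7768 [ 0.54507844 -0.09232703  0.00182184] [0.68955757 0.00914377 0.08720637]
rim 1159 (array([ 0.63631845, -0.04311834]), np.float64(0.05090745589926611)) [0.68937257 0.00914377 0.08720637] [ 0.58329006 -0.09232703  0.08000671]
bar 753 [ 0.54774395 -0.05712085  0.05571661] [[ 0.54596726 -0.06339479  0.02340599]
 [ 0.55923651 -0.05174063  0.07847358]]
upper arm 290 [ 0.55405049 -0.05561887  0.07747649]
```

View pics/w1.png

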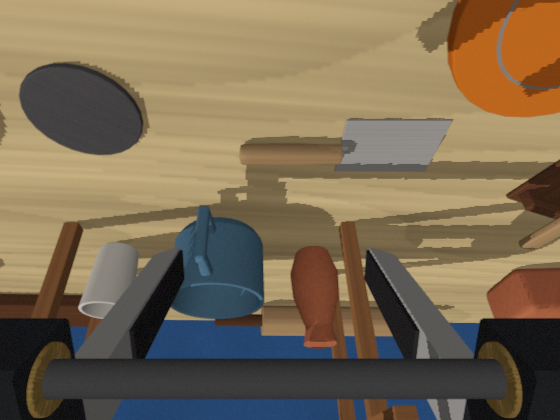

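Run:
```python
from h import *
rows([.5035,-.0655,.126],toolR(10,58),9)
```

```text
per-row mm 14.7 deg 0.87 turn [-0.001  0.008 -0.005]
0 [-0.061 -0.081  0.106]
1 [-0.062 -0.082  0.105]
2 [-0.063 -0.082  0.104]
3 [-0.064 -0.083  0.103]
4 [-0.064 -0.084  0.102]
5 [-0.065 -0.084  0.101]
6 [-0.066 -0.085  0.1  ]
7 [-0.066 -0.086  0.099]
8 [-0.067 -0.086  0.098]
```

step_arm(plan=[{"dx": -0.061,"dy": -0.081,"dz": 0.106,"rx": -0.001,"ry": 0.008,"rz": -0.005,"claw": 0},{"dx": -0.062,"dy": -0.082,"dz": 0.105,"rx": -0.001,"ry": 0.008,"rz": -0.005,"claw": 0},{"dx": -0.063,"dy": -0.082,"dz": 0.104,"rx": -0.001,"ry": 0.008,"rz": -0.005,"claw": 0},{"dx": -0.064,"dy": -0.083,"dz": 0.103,"rx": -0.001,"ry": 0.008,"rz": -0.005,"claw": 0},{"dx": -0.064,"dy": -0.084,"dz": 0.102,"rx": -0.001,"ry": 0.008,"rz": -0.005,"claw": 0},{"dx": -0.065,"dy": -0.084,"dz": 0.101,"rx": -0.001,"ry": 0.008,"rz": -0.005,"claw": 0},{"dx": -0.066,"dy": -0.085,"dz": 0.1,"rx": -0.001,"ry": 0.008,"rz": -0.005,"claw": 0},{"dx": -0.066,"dy": -0.086,"dz": 0.099,"rx": -0.001,"ry": 0.008,"rz": -0.005,"claw": 0},{"dx": -0.067,"dy": -0.086,"dz": 0.098,"rx": -0.001,"ry": 0.008,"rz": -0.005,"claw": 0},{"dx": 0,"dy": 0,"dz": 0,"rx": 0,"ry": 0,"rz": 0,"claw": 0}])

```text
time_s: 4.05
ee_pos: [0.5045, -0.0637, 0.1266]
eef_rot: [3.141, 0.561, -2.964]
force: [-0.8, 0.5, 0.4]
grip_width: 0.0941
grip_force: 0.0
```

Run:
```python
from h import *
p,W,o=wristcloud(); print(o["time_s"],o["ee_pos"],o["eef_rot"],o["qpos"]); R=Ro.from_euler("xyz",o["eef_rot"]).as_matrix(); print(R)
cv2.imwrite("pics/w2.png",p["img"][...,::-1])
hsv=cv2.cvtColor(p["img"],cv2.COLOR_RGB2HSV); H,S=hsv[...,0],hsv[...,1]
b=(H>95)&(H<125)&(S>90)&np.isfinite(W[...,0]); P=W[b]; P=P[(P[:,0]<.72)&(P[:,0]>.5)]
rim=P[(P[:,2]>.080)&(P[:,2]<.09)]; print("rim",len(rim),fitc(rim),rim.max(0),rim.min(0))
hd=P[(P[:,0]<.560)]; print("bar",len(hd),np.median(hd,0),np.percentile(hd,[3,97],axis=0))
for z in (.025,.035,.045,.055,.065,.075):
    q=hd[abs(hd[:,2]-z)<.005]; print(z,len(q),np.round(np.percentile(q,[3,97],axis=0)[:,:2],4).tolist() if len(q)>5 else "")
T=(np.array([.5505,-.0575,.05])-o["ee_pos"])@R; print("to grasp in tool",T)
rows([.5505,-.0575,.05],toolR(10,58),7)
```

```text
4.05 [ 0.50453516 -0.06370252  0.12659461] [ 3.14077944  0.56122357 -2.96405428] [-0.32657853  0.11573382  2.10320071  0.57959682  0.49007907 -2.5315641 ]
[[-8.33297110e-01 -1.77033128e-01  5.23712896e-01]
 [-1.49516438e-01  9.84204652e-01  9.47947104e-02]
 [-5.32222473e-01  6.88471350e-04 -8.46604255e-01]]
rim 2568 (array([ 0.63638797, -0.0435551 ]), np.float64(0.050899485136672654)) [0.68952685 0.00948157 0.08730527] [ 0.58383546 -0.09580309  0.08000088]
bar 1269 [ 0.54761008 -0.05837971  0.0587686 ] [[ 0.54593661 -0.06396974  0.02329028]
 [ 0.55751041 -0.05263053  0.07882724]]
0.025 130 [[0.5465, -0.0633], [0.5491, -0.053]]
0.035 152 [[0.5461, -0.0632], [0.549, -0.0531]]
0.045 174 [[0.5463, -0.0641], [0.5508, -0.0533]]
0.055 197 [[0.5463, -0.0639], [0.5504, -0.0524]]
0.065 216 [[0.546, -0.0639], [0.55, -0.0526]]
0.075 374 [[0.5464, -0.0632], [0.5591, -0.0523]]
to grasp in tool [ 0.00153563 -0.00208548  0.08950567]
per-row mm 12.8 deg 0.04 turn [0. 0. 0.]
0 [ 0.001 -0.004  0.128]
1 [ 0.001 -0.004  0.128]
2 [ 0.001 -0.004  0.128]
3 [ 0.001 -0.004  0.128]
4 [ 0.001 -0.003  0.128]
5 [ 0.001 -0.003  0.128]
6 [ 0.001 -0.003  0.128]
```

Run:
```python
from h import *
rows([.551,-.058,.05],toolR(7,58),7)
```

```text
per-row mm 12.9 deg 0.46 turn [0.003 0.    0.004]
0 [ 0.001 -0.005  0.129]
1 [ 0.001 -0.004  0.129]
2 [ 0.001 -0.003  0.129]
3 [ 0.001 -0.003  0.129]
4 [ 0.001 -0.002  0.129]
5 [ 0.    -0.002  0.129]
6 [ 0.    -0.001  0.129]
```

step_arm(plan=[{"dx": 0.001,"dy": -0.005,"dz": 0.129,"rx": 0.003,"ry": 0,"rz": 0.004,"claw": 0},{"dx": 0.001,"dy": -0.004,"dz": 0.129,"rx": 0.003,"ry": 0,"rz": 0.004,"claw": 0},{"dx": 0.001,"dy": -0.003,"dz": 0.129,"rx": 0.003,"ry": 0,"rz": 0.004,"claw": 0},{"dx": 0.001,"dy": -0.003,"dz": 0.129,"rx": 0.003,"ry": 0,"rz": 0.004,"claw": 0},{"dx": 0.001,"dy": -0.002,"dz": 0.129,"rx": 0.003,"ry": 0,"rz": 0.004,"claw": 0},{"dx": 0.001,"dy": -0.002,"dz": 0.129,"rx": 0.003,"ry": 0,"rz": 0.004,"claw": 0},{"dx": 0.001,"dy": -0.001,"dz": 0.129,"rx": 0.003,"ry": 0,"rz": 0.004,"claw": 0},{"dx": 0,"dy": 0,"dz": 0,"rx": 0,"ry": 0,"rz": 0,"claw": 0}])

```text
time_s: 4.9
ee_pos: [0.5522, -0.0553, 0.0525]
eef_rot: [-3.134, 0.554, -3.018]
force: [0.7, -0.2, 0.3]
grip_width: 0.094
grip_force: 0.0
```

Run:
```python
from h import *
p,W,o=wristcloud(); print(o["time_s"],o["ee_pos"],o["eef_rot"],o["qpos"],o["force"])
R=Ro.from_euler("xyz",o["eef_rot"]).as_matrix(); print((np.array([.551,-.058,.05])-o["ee_pos"])@R)
cv2.imwrite("pics/w3.png",p["img"][...,::-1])
```

```text
4.9 [ 0.55216441 -0.05533934  0.05254201] [-3.13417458  0.553856   -3.01809855] [-0.2504725   0.3518777   2.03023408  0.68104832  0.29862088 -2.55150215] [ 0.7378959  -0.23099267  0.30427207]
[ 0.00259856 -0.00248664  0.00140031]
```

View pics/w3.png

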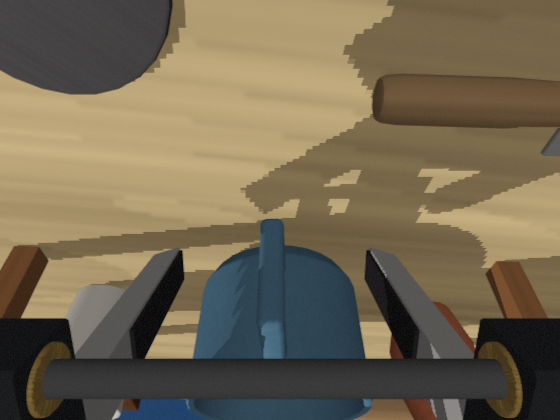

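The handle bar (px 272,225 to 272,400) lies between the open fingers and about 2 mm off centre. I'll close on it.

step_arm(plan=[{"dx": 0,"dy": 0,"dz": 0,"rx": 0,"ry": 0,"rz": 0,"claw": 1},{"dx": 0,"dy": 0,"dz": 0,"rx": 0,"ry": 0,"rz": 0,"claw": 1},{"dx": 0,"dy": 0,"dz": 0,"rx": 0,"ry": 0,"rz": 0,"claw": 1},{"dx": 0,"dy": 0,"dz": 0,"rx": 0,"ry": 0,"rz": 0,"claw": 1},{"dx": 0,"dy": 0,"dz": 0,"rx": 0,"ry": 0,"rz": 0,"claw": 1},{"dx": 0,"dy": 0,"dz": 0,"rx": 0,"ry": 0,"rz": 0,"claw": 1},{"dx": 0,"dy": 0,"dz": 0,"rx": 0,"ry": 0,"rz": 0,"claw": 1},{"dx": 0,"dy": 0,"dz": 0,"rx": 0,"ry": 0,"rz": 0,"claw": 1}], grip_force=20)

```text
time_s: 5.75
ee_pos: [0.5527, -0.0565, 0.0531]
eef_rot: [-3.133, 0.555, -3.018]
force: [1.2, 0.1, 0.5]
grip_width: 0.0333
grip_force: 0.0
```

step_arm(plan=[{"dx": 0,"dy": 0,"dz": 0,"rx": 0,"ry": 0,"rz": 0,"claw": 1},{"dx": 0,"dy": 0,"dz": 0,"rx": 0,"ry": 0,"rz": 0,"claw": 1},{"dx": 0,"dy": 0,"dz": 0,"rx": 0,"ry": 0,"rz": 0,"claw": 1}], grip_force=60)

```text
time_s: 6.05
ee_pos: [0.5527, -0.0564, 0.0531]
eef_rot: [-3.133, 0.555, -3.018]
force: [-3.4, 1.6, 3.8]
grip_width: 0.0114
grip_force: 60.0
```

Run:
```python
from h import *
o=telemetry.get_obs(); print(o["qpos"],o["ee_pos"])
R=Ro.from_euler("xyz",o["eef_rot"]).as_matrix(); print(R[:,2])
p=o["ee_pos"]; 
print("lift+back 20mm up, with heading to 0"); rows(p+[-.02,0,.02],toolR(2,60),6)
```

```text
[-0.25238484  0.35158075  2.02907526  0.68191242  0.29933134 -2.55388556] [ 0.55268107 -0.05639331  0.05314632]
[ 0.52393075  0.05682491 -0.84986322]
lift+back 20mm up, with heading to 0
per-row mm 4.7 deg 0.86 turn [0.004 0.003 0.008]
0 [ 0.011  0.004 -0.046]
1 [ 0.011  0.003 -0.046]
2 [ 0.011  0.003 -0.046]
3 [ 0.011  0.002 -0.046]
4 [ 0.012  0.002 -0.046]
5 [ 0.012  0.002 -0.046]
```

step_arm(plan=[{"dx": 0.011,"dy": 0.003,"dz": -0.046,"rx": 0.004,"ry": 0.003,"rz": 0.008,"claw": 1},{"dx": 0.011,"dy": 0.003,"dz": -0.046,"rx": 0.004,"ry": 0.003,"rz": 0.008,"claw": 1},{"dx": 0.011,"dy": 0.003,"dz": -0.046,"rx": 0.004,"ry": 0.003,"rz": 0.008,"claw": 1},{"dx": 0.011,"dy": 0.002,"dz": -0.046,"rx": 0.004,"ry": 0.003,"rz": 0.008,"claw": 1},{"dx": 0.012,"dy": 0.002,"dz": -0.046,"rx": 0.004,"ry": 0.003,"rz": 0.008,"claw": 1},{"dx": 0.012,"dy": 0.002,"dz": -0.046,"rx": 0.004,"ry": 0.003,"rz": 0.008,"claw": 1}])

```text
time_s: 6.65
ee_pos: [0.5317, -0.0564, 0.0726]
eef_rot: [-3.141, 0.525, -3.107]
force: [0.4, -0.6, -4.7]
grip_width: 0.0114
grip_force: 60.0
```

```bash
cat >> h.py <<'E'
def blue(p,W,lo=(.3,-.5,-.01),hi=(.8,.2,.4)):
    hsv=cv2.cvtColor(p["img"],cv2.COLOR_RGB2HSV); b=(hsv[...,0]>95)&(hsv[...,0]<125)&(hsv[...,1]>90)&np.isfinite(W[...,0])
    k,l,st,_=cv2.connectedComponentsWithStats((b&((W>lo)&(W<hi)).all(-1)).astype(np.uint8))
    return W[l==1+st[1:,4].argmax()]
def rimplane(P):
    """rim points: for each azimuth about the centre, the top ones; fit plane+circle"""
    c=np.array([(P[:,0].min()+P[:,0].max())/2,(P[:,1].min()+P[:,1].max())/2])
    T=P[P[:,2]>np.percentile(P[:,2],40)]
    for _ in range(6):
        A=np.c_[T[:,:2],np.ones(len(T))]; s=np.linalg.lstsq(A,T[:,2],rcond=None)[0]; r=P[:,2]-np.c_[P[:,:2],np.ones(len(P))]@s
        T=P[r>max(np.percentile(r,85)-.002,-.002)] if _<4 else P[(r>-.002)&(r<.004)]
    n=np.array([-s[0],-s[1],1]); n/=np.linalg.norm(n)
    return n,np.degrees(np.arccos(n[2])),fitc(T),np.median(T[:,2]),len(T)
E
python3 - <<'E'
from h import *
p,W,o=wristcloud(); print(o["time_s"],o["ee_pos"],o["eef_rot"],o["qpos"],o["force"])
P=blue(p,W); print(P.min(0),P.max(0)); print(rimplane(P))
cv2.imwrite("pics/w4.png",p["img"][...,::-1])
rows([.46,-.07,.115],toolR(-10,62),9)
E
```

```text
6.65 [ 0.53174805 -0.05638522  0.07261625] [-3.14140371  0.52502882 -3.10653498] [-0.23806481  0.27174492  2.06366863  0.43536563  0.32589041 -2.2236475 ] [ 0.43455544 -0.60776723 -4.67961589]
[ 0.45967954 -0.10138309  0.02029117] [ 0.60106077 -0.00125893  0.13009689]
(array([0.31544298, 0.00366927, 0.94893744]), np.float64(18.388846563644474), (array([ 0.51330553, -0.06509004]), np.float64(0.048665437711173015)), np.float64(0.09664800825162667), 377)
per-row mm 9.3 deg 1.35 turn [0.007 0.003 0.013]
0 [ 0.046 -0.012 -0.08 ]
1 [ 0.046 -0.014 -0.08 ]
2 [ 0.046 -0.016 -0.08 ]
3 [ 0.046 -0.018 -0.079]
4 [ 0.046 -0.02  -0.079]
5 [ 0.046 -0.022 -0.079]
6 [ 0.046 -0.023 -0.078]
7 [ 0.046 -0.025 -0.078]
8 [ 0.045 -0.027 -0.077]
```

View pics/w4.png

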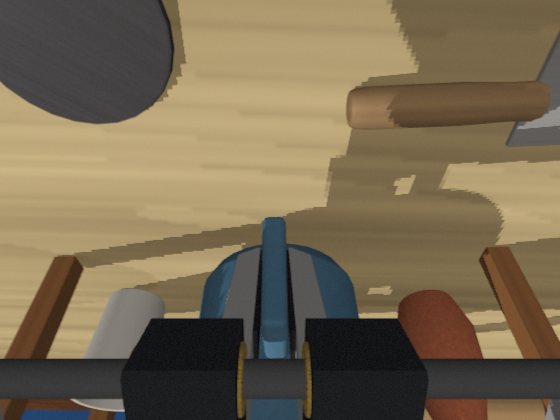

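Run:
```python
from h import *
rows([.45,-.07,.12],toolR(-8,58.2),10)
for n in ("scene","top"):
    p=viewer.camera(n); W=world(p); P=blue(p,W); print(n,P.min(0),P.max(0)); print(rimplane(P))
```

```text
per-row mm 9.5 deg 1.01 turn [ 0.006 -0.002  0.009]
0 [ 0.047 -0.011 -0.082]
1 [ 0.047 -0.012 -0.082]
2 [ 0.047 -0.014 -0.082]
3 [ 0.046 -0.015 -0.082]
4 [ 0.046 -0.017 -0.082]
5 [ 0.045 -0.018 -0.082]
6 [ 0.045 -0.019 -0.082]
7 [ 0.044 -0.021 -0.082]
8 [ 0.044 -0.022 -0.082]
9 [ 0.043 -0.023 -0.082]
scene [ 0.63662402 -0.09927078  0.02744472] [ 0.67162274 -0.03714753  0.09062154]
(array([-0.20709549,  0.72141411,  0.66081248]), np.float64(48.63813332871267), (array([ 0.62533132, -0.05541877]), np.float64(0.04455228140967892)), np.float64(0.06562919839038628), 40)
top [ 0.59994345 -0.10271363  0.01337741] [0.66876312 0.00279358 0.11051341]
(array([ 0.03629299, -0.0072208 ,  0.9993151 ]), np.float64(2.120676707319338), (array([ 0.61680983, -0.0496494 ]), np.float64(0.05100934460706515)), np.float64(0.10238046801578017), 43)
```

step_arm(plan=[{"dx": 0.047,"dy": -0.011,"dz": -0.082,"rx": 0.006,"ry": -0.002,"rz": 0.009,"claw": 1},{"dx": 0.047,"dy": -0.012,"dz": -0.082,"rx": 0.006,"ry": -0.002,"rz": 0.009,"claw": 1},{"dx": 0.047,"dy": -0.014,"dz": -0.082,"rx": 0.006,"ry": -0.002,"rz": 0.009,"claw": 1},{"dx": 0.046,"dy": -0.015,"dz": -0.082,"rx": 0.006,"ry": -0.002,"rz": 0.009,"claw": 1},{"dx": 0.046,"dy": -0.017,"dz": -0.082,"rx": 0.006,"ry": -0.002,"rz": 0.009,"claw": 1},{"dx": 0.045,"dy": -0.018,"dz": -0.082,"rx": 0.006,"ry": -0.002,"rz": 0.009,"claw": 1},{"dx": 0.045,"dy": -0.019,"dz": -0.082,"rx": 0.006,"ry": -0.002,"rz": 0.009,"claw": 1},{"dx": 0.044,"dy": -0.021,"dz": -0.082,"rx": 0.006,"ry": -0.002,"rz": 0.009,"claw": 1},{"dx": 0.044,"dy": -0.022,"dz": -0.082,"rx": 0.006,"ry": -0.002,"rz": 0.009,"claw": 1},{"dx": 0.043,"dy": -0.023,"dz": -0.082,"rx": 0.006,"ry": -0.002,"rz": 0.009,"claw": 1}])

```text
time_s: 7.8
ee_pos: [0.4501, -0.0702, 0.1199]
eef_rot: [-3.132, 0.558, 3.012]
force: [0.3, 0.7, -3.6]
grip_width: 0.0117
grip_force: 60.0
```

Run:
```python
from h import *
o=telemetry.get_obs(); print(o["time_s"],o["ee_pos"],o["qpos"]); R=Ro.from_euler("xyz",o["eef_rot"]).as_matrix(); print(R[:,2])
p=viewer.camera("top"); W=world(p); P=blue(p,W); print(P.min(0),P.max(0)); print(rimplane(P))
cv2.imwrite("pics/t2.png",p["img"][...,::-1])
# wheel again
a=np.radians(-34); d=np.array([np.cos(a),np.sin(a)]); t=np.array([.453,-.327])-.086*d; print(t)
rows([*t,.135],toolR(-34,58.2),14)
```

```text
7.8 [ 0.45007214 -0.07017364  0.11986302] [-0.27145177 -0.00815822  2.25511975  0.19431173  0.34562048 -1.8743927 ]
[ 0.52411867 -0.07797167 -0.84806841]
[ 0.44296189 -0.12823901  0.06202273] [ 0.57965866 -0.02672619  0.15843044]
(array([0.02703518, 0.03158515, 0.99913536]), np.float64(2.382787925423504), (array([ 0.53401061, -0.07807302]), np.float64(0.05065632725051975)), np.float64(0.15363760031631946), 56)
[ 0.38170277 -0.27890941]
per-row mm 15.7 deg 1.87 turn [0.011 0.    0.018]
0 [ 0.019 -0.154 -0.023]
1 [ 0.014 -0.155 -0.02 ]
2 [ 0.01  -0.156 -0.017]
3 [ 0.006 -0.156 -0.015]
4 [ 0.001 -0.157 -0.012]
5 [-0.003 -0.157 -0.009]
6 [-0.008 -0.157 -0.007]
7 [-0.012 -0.157 -0.004]
8 [-0.016 -0.156 -0.002]
9 [-0.021 -0.156  0.001]
10 [-0.025 -0.155  0.004]
11 [-0.029 -0.154  0.006]
12 [-0.034 -0.153  0.009]
13 [-0.038 -0.152  0.011]
```

View pics/t2.png

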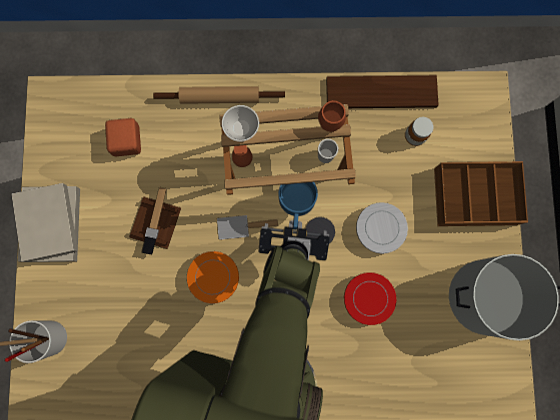

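step_arm(plan=[{"dx": 0.019,"dy": -0.154,"dz": -0.023,"rx": 0.011,"ry": 0,"rz": 0.018,"claw": 1},{"dx": 0.014,"dy": -0.155,"dz": -0.02,"rx": 0.011,"ry": 0,"rz": 0.018,"claw": 1},{"dx": 0.01,"dy": -0.156,"dz": -0.017,"rx": 0.011,"ry": 0,"rz": 0.018,"claw": 1},{"dx": 0.006,"dy": -0.156,"dz": -0.015,"rx": 0.011,"ry": 0,"rz": 0.018,"claw": 1},{"dx": 0.001,"dy": -0.157,"dz": -0.012,"rx": 0.011,"ry": 0,"rz": 0.018,"claw": 1},{"dx": -0.003,"dy": -0.157,"dz": -0.009,"rx": 0.011,"ry": 0,"rz": 0.018,"claw": 1},{"dx": -0.008,"dy": -0.157,"dz": -0.007,"rx": 0.011,"ry": 0,"rz": 0.018,"claw": 1},{"dx": -0.012,"dy": -0.157,"dz": -0.004,"rx": 0.011,"ry": 0,"rz": 0.018,"claw": 1},{"dx": -0.016,"dy": -0.156,"dz": -0.002,"rx": 0.011,"ry": 0,"rz": 0.018,"claw": 1},{"dx": -0.021,"dy": -0.156,"dz": 0.001,"rx": 0.011,"ry": 0,"rz": 0.018,"claw": 1}])

```text
time_s: 8.85
ee_pos: [0.4019, -0.2198, 0.1305]
eef_rot: [-3.137, 0.561, 2.678]
force: [-0.2, 0.1, -3.7]
grip_width: 0.0115
grip_force: 60.0
```

step_arm(plan=[{"dx": -0.025,"dy": -0.155,"dz": 0.004,"rx": 0.011,"ry": 0,"rz": 0.018,"claw": 1},{"dx": -0.029,"dy": -0.154,"dz": 0.006,"rx": 0.011,"ry": 0,"rz": 0.018,"claw": 1},{"dx": -0.034,"dy": -0.153,"dz": 0.009,"rx": 0.011,"ry": 0,"rz": 0.018,"claw": 1},{"dx": -0.038,"dy": -0.152,"dz": 0.011,"rx": 0.011,"ry": 0,"rz": 0.018,"claw": 1},{"dx": 0,"dy": 0,"dz": 0,"rx": 0,"ry": 0,"rz": 0,"claw": 1},{"dx": 0,"dy": 0,"dz": 0,"rx": 0,"ry": 0,"rz": 0,"claw": 1}])

```text
time_s: 9.45
ee_pos: [0.3824, -0.2787, 0.1349]
eef_rot: [-3.139, 0.561, 2.545]
force: [0.2, 1.1, -4.7]
grip_width: 0.0112
grip_force: 60.0
```

Run:
```python
from h import *
o=telemetry.get_obs(); print(o["time_s"],o["ee_pos"],o["qpos"]); R=Ro.from_euler("xyz",o["eef_rot"]).as_matrix(); print(R[:,2],np.degrees(np.arctan2(R[1,2],R[0,2])))
for n in ("top","scene"):
    p=viewer.camera(n); W=world(p); P=blue(p,W,(.3,-.5,.02)); print(n,P.min(0),P.max(0)); print(rimplane(P))
    up=P[P[:,2]>.155]; print("rim mid",(up.min(0)+up.max(0))/2,up.max(0)-up.min(0))
    cv2.imwrite(f"pics/{n}3.png",cv2.resize(p["img"][180:320,60:200] if n=="scene" else p["img"][150:290,310:450],None,fx=4,fy=4)[...,::-1])
```

```text
9.45 [ 0.38236837 -0.27871242  0.13494872] [-7.48984674e-01  5.13244922e-04  2.20193846e+00  2.06349298e-01
  3.90259728e-01 -1.89126682e+00]
[ 0.43866999 -0.30140498 -0.84659535] -34.49249914154277
top [ 0.37325619 -0.37758012  0.0787291 ] [ 0.50523759 -0.26137102  0.22447588]
(array([ 0.10377603, -0.11430473,  0.98801061]), np.float64(8.881187892034468), (array([ 0.45401615, -0.32498215]), np.float64(0.05072005879839243)), np.float64(0.16868375646397843), 27)
rim mid [ 0.43924689 -0.31947557  0.18976527] [0.13198141 0.1162091  0.06942123]
scene [ 0.37966404 -0.37485055  0.09188615] [ 0.51144293 -0.27049072  0.17165974]
(array([-0.00861234,  0.00382301,  0.99995561]), np.float64(0.5398904656066561), (array([ 0.45648551, -0.32376621]), np.float64(0.05093985582941209)), np.float64(0.16814027957199823), 177)
rim mid [ 0.44484091 -0.32267063  0.16336109] [0.13035373 0.10435983 0.01659729]
```

View pics/scene3.png

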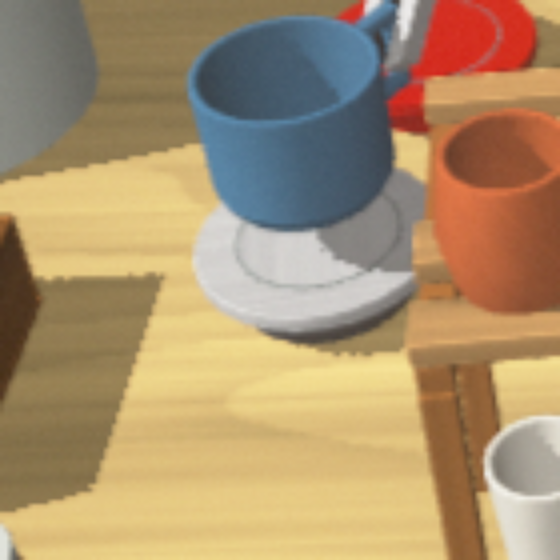

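The pot hangs level above the grey wheel (in the crop, pot base at about px 300,215 and wheel ring centre at about 315,245). I'll lower it.

Run:
```python
from h import *
o=telemetry.get_obs(); R=Ro.from_euler("xyz",o["eef_rot"]).as_matrix(); q=o["ee_pos"]+[-.002,-.002,-.037]
rows(q,R,8); print(np.array([0,0,-.001])@R/.1)
```

```text
per-row mm 4.6 deg 0.0 turn [0. 0. 0.]
0 [ 0.025 -0.003  0.039]
1 [ 0.025 -0.003  0.039]
2 [ 0.025 -0.003  0.039]
3 [ 0.025 -0.003  0.039]
4 [ 0.025 -0.003  0.039]
5 [ 0.025 -0.003  0.039]
6 [ 0.025 -0.003  0.039]
7 [ 0.025 -0.003  0.039]
[5.32490386e-03 2.52326362e-05 8.46432290e-03]
```

step_arm(plan=[{"dx": 0.025,"dy": -0.003,"dz": 0.039,"rx": 0,"ry": 0,"rz": 0,"claw": 1},{"dx": 0.025,"dy": -0.003,"dz": 0.039,"rx": 0,"ry": 0,"rz": 0,"claw": 1},{"dx": 0.025,"dy": -0.003,"dz": 0.039,"rx": 0,"ry": 0,"rz": 0,"claw": 1},{"dx": 0.025,"dy": -0.003,"dz": 0.039,"rx": 0,"ry": 0,"rz": 0,"claw": 1},{"dx": 0.025,"dy": -0.003,"dz": 0.039,"rx": 0,"ry": 0,"rz": 0,"claw": 1},{"dx": 0.025,"dy": -0.003,"dz": 0.039,"rx": 0,"ry": 0,"rz": 0,"claw": 1},{"dx": 0.025,"dy": -0.003,"dz": 0.039,"rx": 0,"ry": 0,"rz": 0,"claw": 1},{"dx": 0.025,"dy": -0.003,"dz": 0.039,"rx": 0,"ry": 0,"rz": 0,"claw": 1},{"dx": 0,"dy": 0,"dz": 0,"rx": 0,"ry": 0,"rz": 0,"claw": 1}])

```text
time_s: 10.45
ee_pos: [0.3806, -0.2805, 0.0976]
eef_rot: [-3.139, 0.561, 2.545]
force: [-0.3, 0.2, -4.0]
grip_width: 0.0114
grip_force: 60.0
```

step_arm(plan=[{"dx": 0.005,"dy": 0,"dz": 0.0085,"rx": 0,"ry": 0,"rz": 0,"claw": 1},{"dx": 0.005,"dy": 0,"dz": 0.0085,"rx": 0,"ry": 0,"rz": 0,"claw": 1},{"dx": 0.005,"dy": 0,"dz": 0.0085,"rx": 0,"ry": 0,"rz": 0,"claw": 1}])

```text
time_s: 10.75
ee_pos: [0.381, -0.2808, 0.0954]
eef_rot: [-3.138, 0.562, 2.545]
force: [0.1, 0.8, -4.3]
grip_width: 0.0115
grip_force: 60.0
```

step_arm(plan=[{"dx": 0.005,"dy": 0,"dz": 0.0085,"rx": 0,"ry": 0,"rz": 0,"claw": 1},{"dx": 0.003,"dy": 0,"dz": 0.004,"rx": 0,"ry": 0,"rz": 0,"claw": 1},{"dx": 0,"dy": 0,"dz": 0,"rx": 0,"ry": 0,"rz": 0,"claw": 1}])

```text
time_s: 11.05
ee_pos: [0.3809, -0.2807, 0.0938]
eef_rot: [-3.138, 0.562, 2.545]
force: [0.2, -0.1, -4.3]
grip_width: 0.0114
grip_force: 60.0
```

step_arm(plan=[{"dx": 0.003,"dy": 0,"dz": 0.004,"rx": 0,"ry": 0,"rz": 0,"claw": 1},{"dx": 0.003,"dy": 0,"dz": 0.004,"rx": 0,"ry": 0,"rz": 0,"claw": 1},{"dx": 0,"dy": 0,"dz": 0,"rx": 0,"ry": 0,"rz": 0,"claw": 1}])

```text
time_s: 11.35
ee_pos: [0.3809, -0.2808, 0.093]
eef_rot: [-3.138, 0.563, 2.545]
force: [-1.0, 0.2, -1.1]
grip_width: 0.0115
grip_force: 60.0
```

step_arm(plan=[{"dx": 0.003,"dy": 0,"dz": 0.004,"rx": 0,"ry": 0,"rz": 0,"claw": 1},{"dx": 0,"dy": 0,"dz": 0,"rx": 0,"ry": 0,"rz": 0,"claw": 1}])

```text
time_s: 11.55
ee_pos: [0.381, -0.281, 0.0928]
eef_rot: [-3.138, 0.563, 2.545]
force: [-4.3, 2.6, 4.8]
grip_width: 0.0113
grip_force: 60.0
```

step_arm(plan=[{"dx": 0,"dy": 0,"dz": 0,"rx": 0,"ry": 0,"rz": 0,"claw": 1},{"dx": 0,"dy": 0,"dz": 0,"rx": 0,"ry": 0,"rz": 0,"claw": 1}], grip_force=10)

```text
time_s: 11.75
ee_pos: [0.3811, -0.281, 0.0929]
eef_rot: [-3.138, 0.564, 2.545]
force: [-3.1, 1.5, 5.1]
grip_width: 0.0119
grip_force: 10.0
```

step_arm(plan=[{"dx": 0,"dy": 0,"dz": 0,"rx": 0,"ry": 0,"rz": 0,"claw": 0.5},{"dx": 0,"dy": 0,"dz": 0,"rx": 0,"ry": 0,"rz": 0,"claw": 0.5},{"dx": 0,"dy": 0,"dz": 0,"rx": 0,"ry": 0,"rz": 0,"claw": 0.5},{"dx": 0,"dy": 0,"dz": 0,"rx": 0,"ry": 0,"rz": 0,"claw": 0.5},{"dx": 0,"dy": 0,"dz": 0,"rx": 0,"ry": 0,"rz": 0,"claw": 0.5}])

```text
time_s: 12.25
ee_pos: [0.3808, -0.2807, 0.0923]
eef_rot: [-3.138, 0.562, 2.545]
force: [-0.2, 0.0, -0.2]
grip_width: 0.0464
grip_force: 0.0
```

step_arm(plan=[{"dx": 0,"dy": 0,"dz": -0.1,"rx": 0,"ry": 0,"rz": 0,"claw": 0.5},{"dx": 0,"dy": 0,"dz": -0.3,"rx": 0,"ry": 0,"rz": 0,"claw": 0.3},{"dx": 0,"dy": 0,"dz": -0.4,"rx": 0,"ry": 0,"rz": 0,"claw": 0},{"dx": 0,"dy": 0,"dz": -0.4,"rx": 0,"ry": 0,"rz": 0,"claw": 0},{"dx": 0,"dy": 0,"dz": -0.2,"rx": 0,"ry": 0,"rz": 0,"claw": 0},{"dx": 0,"dy": 0,"dz": 0,"rx": 0,"ry": 0,"rz": 0,"claw": 0}])

```text
time_s: 12.85
ee_pos: [0.3193, -0.2387, 0.2133]
eef_rot: [-3.137, 0.567, 2.545]
force: [-0.6, 0.4, -0.8]
grip_width: 0.084
grip_force: 0.0
```

Run:
```python
from h import *
p,W,o=wristcloud(); print(o["time_s"],o["ee_pos"],o["eef_rot"],o["qpos"],o["force"])
P=blue(p,W,(.3,-.5,.03)); print("wrist",rimplane(P))
for n in ("top","scene"):
    p=viewer.camera(n); W=world(p); P=blue(p,W,(.3,-.5,.03)); print(n,P.min(0),P.max(0)); print(rimplane(P))
    rm=P[(P[:,2]>.118)&(P[:,2]<.132)]; print(fitc(rm), len(rm))
    if n=="top":
        X,Y,Z=[W[...,i] for i in range(3)]
        hsv=cv2.cvtColor(p["img"],cv2.COLOR_RGB2HSV)
        w=(abs(X-.453)<.1)&(abs(Y+.327)<.1)&(Z>.033)&(Z<.048)&(hsv[...,1]<60); print("wheel",w.sum(),[(np.percentile(W[w][:,i],.5)+np.percentile(W[w][:,i],99.5))/2 for i in (0,1)])
# transit towards the brush: grip point
br=np.array([.485,.3375]); ax=np.array([-.976,.217]); g=br-.015*ax; print("brush grip",g)
rows([.40,0,.24],toolR(-15,90),10)
```

```text
12.85 [ 0.31933361 -0.23865332  0.21329136] [-3.13717287  0.5672229   2.54534789] [-0.80032455 -0.34678075  2.27397295  0.17072124  0.66296444 -1.87857704] [-0.5519284   0.41682606 -0.83488725]
wrist (array([ 0.00573263, -0.00511814,  0.99997047]), np.float64(0.44031950756999494), (array([ 0.45279906, -0.32818176]), np.float64(0.05072033989324284)), np.float64(0.12595943518778996), 1179)
top [ 0.37427386 -0.38057051  0.03442222] [ 0.50444708 -0.27327556  0.13705337]
(array([-0.01189736, -0.00711611,  0.9999039 ]), np.float64(0.7943239036212169), (array([ 0.45275576, -0.32643021]), np.float64(0.05067698052905147)), np.float64(0.1264923738843812), 89)
(array([ 0.44786796, -0.32399847]), np.float64(0.05238612431034621)) 221
wheel 641 [np.float64(0.4525466367699307), np.float64(-0.3235798935175073)]
scene [ 0.3808129  -0.37703946  0.0494965 ] [ 0.5104873  -0.27334505  0.13027404]
(array([ 0.0027586 , -0.00840787,  0.99996085]), np.float64(0.507008312113913), (array([ 0.45571807, -0.32641037]), np.float64(0.05046146712117081)), np.float64(0.1264976923295078), 155)
(array([ 0.45279884, -0.32499762]), np.float64(0.052462352572684584)) 295
brush grip [0.49964  0.334245]
per-row mm 25.3 deg 3.73 turn [-0.006  0.035 -0.021]
0 [ 0.041  0.242 -0.062]
1 [ 0.036  0.244 -0.058]
2 [ 0.031  0.246 -0.053]
3 [ 0.026  0.247 -0.049]
4 [ 0.021  0.248 -0.046]
5 [ 0.015  0.25  -0.042]
6 [ 0.009  0.25  -0.039]
7 [ 0.003  0.251 -0.036]
8 [-0.003  0.251 -0.034]
9 [-0.01   0.251 -0.032]
```

Run:
```python
from h import *
rows([.49,.335,.18],toolR(-12.5,90),19)
```

```text
per-row mm 31.5 deg 2.03 turn [-0.004  0.019 -0.012]
0 [ 0.089  0.3   -0.038]
1 [ 0.084  0.302 -0.034]
2 [ 0.079  0.304 -0.03 ]
3 [ 0.074  0.305 -0.026]
4 [ 0.069  0.307 -0.022]
5 [ 0.064  0.308 -0.018]
6 [ 0.058  0.31  -0.015]
7 [ 0.052  0.311 -0.011]
8 [ 0.047  0.312 -0.008]
9 [ 0.041  0.313 -0.005]
10 [ 0.035  0.313 -0.002]
11 [0.029 0.314 0.   ]
12 [0.023 0.314 0.003]
13 [0.016 0.315 0.005]
14 [0.01  0.315 0.008]
15 [0.004 0.315 0.01 ]
16 [-0.003  0.315  0.011]
17 [-0.009  0.315  0.013]
18 [-0.016  0.315  0.014]
```

step_arm(plan=[{"dx": 0.089,"dy": 0.3,"dz": -0.038,"rx": -0.004,"ry": 0.019,"rz": -0.012,"claw": 0},{"dx": 0.084,"dy": 0.302,"dz": -0.034,"rx": -0.004,"ry": 0.019,"rz": -0.012,"claw": 0},{"dx": 0.079,"dy": 0.304,"dz": -0.03,"rx": -0.004,"ry": 0.019,"rz": -0.012,"claw": 0},{"dx": 0.074,"dy": 0.305,"dz": -0.026,"rx": -0.004,"ry": 0.019,"rz": -0.012,"claw": 0},{"dx": 0.069,"dy": 0.307,"dz": -0.022,"rx": -0.004,"ry": 0.019,"rz": -0.012,"claw": 0},{"dx": 0.064,"dy": 0.308,"dz": -0.018,"rx": -0.004,"ry": 0.019,"rz": -0.012,"claw": 0},{"dx": 0.058,"dy": 0.31,"dz": -0.015,"rx": -0.004,"ry": 0.019,"rz": -0.012,"claw": 0},{"dx": 0.052,"dy": 0.311,"dz": -0.011,"rx": -0.004,"ry": 0.019,"rz": -0.012,"claw": 0},{"dx": 0.047,"dy": 0.312,"dz": -0.008,"rx": -0.004,"ry": 0.019,"rz": -0.012,"claw": 0},{"dx": 0.041,"dy": 0.313,"dz": -0.005,"rx": -0.004,"ry": 0.019,"rz": -0.012,"claw": 0}])

```text
time_s: 14.0
ee_pos: [0.4098, 0.0651, 0.1942]
eef_rot: [-3.119, 0.256, 2.748]
force: [0.2, -0.2, 0.6]
grip_width: 0.0938
grip_force: 0.0
```

step_arm(plan=[{"dx": 0.035,"dy": 0.313,"dz": -0.002,"rx": -0.004,"ry": 0.019,"rz": -0.012,"claw": 0},{"dx": 0.029,"dy": 0.314,"dz": 0,"rx": -0.004,"ry": 0.019,"rz": -0.012,"claw": 0},{"dx": 0.023,"dy": 0.314,"dz": 0.003,"rx": -0.004,"ry": 0.019,"rz": -0.012,"claw": 0},{"dx": 0.016,"dy": 0.315,"dz": 0.005,"rx": -0.004,"ry": 0.019,"rz": -0.012,"claw": 0},{"dx": 0.01,"dy": 0.315,"dz": 0.008,"rx": -0.004,"ry": 0.019,"rz": -0.012,"claw": 0},{"dx": 0.004,"dy": 0.315,"dz": 0.01,"rx": -0.004,"ry": 0.019,"rz": -0.012,"claw": 0},{"dx": -0.003,"dy": 0.315,"dz": 0.011,"rx": -0.004,"ry": 0.019,"rz": -0.012,"claw": 0},{"dx": -0.009,"dy": 0.315,"dz": 0.013,"rx": -0.004,"ry": 0.019,"rz": -0.012,"claw": 0},{"dx": -0.016,"dy": 0.315,"dz": 0.014,"rx": -0.004,"ry": 0.019,"rz": -0.012,"claw": 0},{"dx": 0,"dy": 0,"dz": 0,"rx": 0,"ry": 0,"rz": 0,"claw": 0}])

```text
time_s: 15.0
ee_pos: [0.492, 0.3372, 0.1814]
eef_rot: [3.129, -0.014, 2.918]
force: [-0.2, -0.5, -0.7]
grip_width: 0.0937
grip_force: 0.0
```

Run:
```python
from h import *
p,W,o=wristcloud(); print(o["time_s"],o["ee_pos"],o["eef_rot"],o["qpos"])
cv2.imwrite("pics/w5.png",p["img"][...,::-1])
X,Y,Z=[np.nan_to_num(W[...,i],nan=9) for i in range(3)]
R=(abs(X-.485)<.15)&(abs(Y-.338)<.13)
hsv=cv2.cvtColor(p["img"],cv2.COLOR_RGB2HSV)
for nm,m in (("brush",R&(Z>.031)&(Z<.06)),("rest",R&(Z>.012)&(Z<.06)),("rails",R&(Z>.022)&(Z<.029)),("base",R&(Z>.003)&(Z<.012)&(hsv[...,2]<100))):
    k,l,st,_=cv2.connectedComponentsWithStats(m.astype(np.uint8))
    for i in np.argsort(-st[1:,4])[:3 if nm in("rails",) else 1]+1:
        Q=W[l==i]
        if len(Q)<80: continue
        r=cv2.minAreaRect((Q[:,:2]*1000).astype(np.float32)); _,_,vt=np.linalg.svd(Q[:,:2]-Q[:,:2].mean(0),full_matrices=False)
        print(nm,len(Q),np.round(r[0],1),np.round(r[1],1),round(r[2],1),"axis",vt[0],np.round(np.percentile(Q[:,2],[5,50,95]),4))
```

```text
15.0 [0.49204805 0.33721185 0.18139932] [ 3.12919471 -0.01357711  2.91788157] [ 0.53165581  0.43895915  1.43345823  0.01919194  1.27061161 -0.82103359]
brush 7360 [485.6 336. ] [ 33.6 199. ] 77.1 axis [ 0.97583535 -0.21850716] [0.0354 0.037  0.0383]
rest 10423 [486.4 340. ] [109.8 199.5] 72.2 axis [ 0.97263804 -0.23232572] [0.0249 0.0365 0.0382]
rails 827 [445.4 385.7] [47.9 12.1] 72.4 axis [-0.31301964 -0.94974665] [0.0254 0.0271 0.0283]
rails 665 [520.9 294.4] [43.4 12.5] 72.4 axis [-0.30556613 -0.95217086] [0.0238 0.0271 0.0282]
rails 643 [541.1 357.3] [43.6 12.5] 72.2 axis [0.30950388 0.95089818] [0.0242 0.0271 0.0283]
base 5161 [500. 370.] [ 54.5 104.8] 72.3 axis [ 0.95423492 -0.29905805] [0.006  0.0073 0.0085]
```

View pics/w5.png

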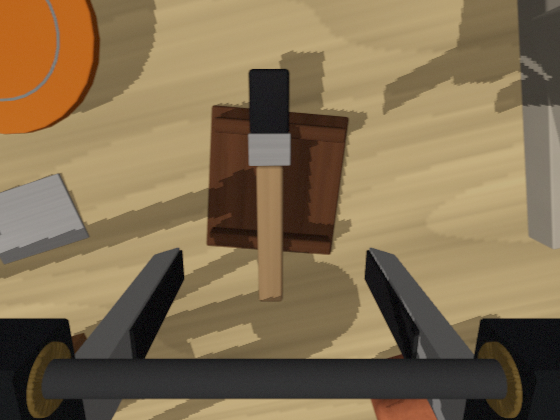

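Run:
```python
from h import *
rows([.5002,.3327,.08],toolR(-12.7,90),4)
rows([.5002,.3327,.032],toolR(-12.7,90),5,start=(np.array([.5002,.3327,.08]),toolR(-12.7,90)))
```

```text
per-row mm 25.5 deg 0.25 turn [ 0.002 -0.002 -0.001]
0 [-0.026 -0.006  0.254]
1 [-0.025 -0.005  0.254]
2 [-0.024 -0.004  0.254]
3 [-0.023 -0.003  0.254]
per-row mm 9.6 deg 0.0 turn [0. 0. 0.]
0 [ 0.    -0.     0.096]
1 [ 0.    -0.     0.096]
2 [ 0.    -0.     0.096]
3 [ 0.    -0.     0.096]
4 [ 0.    -0.     0.096]
```

step_arm(plan=[{"dx": -0.025,"dy": -0.005,"dz": 0.254,"rx": 0.002,"ry": -0.002,"rz": -0.001,"claw": 0},{"dx": -0.025,"dy": -0.005,"dz": 0.254,"rx": 0.002,"ry": -0.002,"rz": -0.001,"claw": 0},{"dx": -0.024,"dy": -0.004,"dz": 0.254,"rx": 0.002,"ry": -0.002,"rz": -0.001,"claw": 0},{"dx": -0.023,"dy": -0.003,"dz": 0.254,"rx": 0.002,"ry": -0.002,"rz": -0.001,"claw": 0},{"dx": 0,"dy": 0,"dz": 0.1,"rx": 0,"ry": 0,"rz": 0,"claw": 0},{"dx": 0,"dy": 0,"dz": 0.1,"rx": 0,"ry": 0,"rz": 0,"claw": 0},{"dx": 0,"dy": 0,"dz": 0.1,"rx": 0,"ry": 0,"rz": 0,"claw": 0},{"dx": 0,"dy": 0,"dz": 0.1,"rx": 0,"ry": 0,"rz": 0,"claw": 0},{"dx": 0,"dy": 0,"dz": 0.06,"rx": 0,"ry": 0,"rz": 0,"claw": 0},{"dx": 0,"dy": 0,"dz": 0,"rx": 0,"ry": 0,"rz": 0,"claw": 0}])

```text
time_s: 16.05
ee_pos: [0.5005, 0.3319, 0.0367]
eef_rot: [3.14, 0.002, 2.922]
force: [0.2, -0.3, 0.3]
grip_width: 0.0943
grip_force: 0.0
```

Run:
```python
from h import *
o=telemetry.get_obs(); print(o["ee_pos"],o["eef_rot"],o["force"])
rows([.5002,.3327,.0315],toolR(-12.7,90),1)
```

```text
[0.50053028 0.33193099 0.03671829] [3.14031766e+00 2.42547321e-03 2.92153030e+00] [ 0.23875984 -0.29332639  0.30090055]
per-row mm 5.3 deg 0.18 turn [0.001 0.002 0.001]
0 [0.005 0.007 0.052]
```

Now close, then lift.

step_arm(plan=[{"dx": 0.005,"dy": 0.007,"dz": 0.052,"rx": 0.001,"ry": 0.002,"rz": 0.001,"claw": 0},{"dx": 0,"dy": 0,"dz": 0,"rx": 0,"ry": 0,"rz": 0,"claw": 1},{"dx": 0,"dy": 0,"dz": 0,"rx": 0,"ry": 0,"rz": 0,"claw": 1},{"dx": 0,"dy": 0,"dz": 0,"rx": 0,"ry": 0,"rz": 0,"claw": 1},{"dx": 0,"dy": 0,"dz": 0,"rx": 0,"ry": 0,"rz": 0,"claw": 1},{"dx": 0,"dy": 0,"dz": 0,"rx": 0,"ry": 0,"rz": 0,"claw": 1},{"dx": 0,"dy": 0,"dz": 0,"rx": 0,"ry": 0,"rz": 0,"claw": 1},{"dx": 0,"dy": 0,"dz": 0,"rx": 0,"ry": 0,"rz": 0,"claw": 1},{"dx": 0,"dy": 0,"dz": 0,"rx": 0,"ry": 0,"rz": 0,"claw": 1},{"dx": 0,"dy": 0,"dz": 0,"rx": 0,"ry": 0,"rz": 0,"claw": 1}], grip_force=30)

```text
time_s: 17.05
ee_pos: [0.5005, 0.3329, 0.0322]
eef_rot: [3.141, -0.0, 2.92]
force: [-0.2, 0.5, -0.6]
grip_width: 0.0252
grip_force: 0.0
```

step_arm(plan=[{"dx": 0,"dy": 0,"dz": 0,"rx": 0,"ry": 0,"rz": 0,"claw": 1},{"dx": 0,"dy": 0,"dz": 0,"rx": 0,"ry": 0,"rz": 0,"claw": 1}])

```text
time_s: 17.25
ee_pos: [0.5005, 0.3329, 0.0322]
eef_rot: [3.141, -0.0, 2.92]
force: [-0.1, -0.2, -0.4]
grip_width: 0.0218
grip_force: 30.0
```

Run:
```python
from h import *
A=(np.array([.5005,.3329,.1522]),toolR(-12.7,90)); B=(np.array([.38,.06,.26]),toolR(-10,72)); C=(np.array([.5146,-.371,.267]),toolR(-35.8,50))
rows(*B,9,start=A); rows(*C,13,start=B)
```

```text
per-row mm 35.2 deg 2.02 turn [-0.001 -0.022 -0.003]
0 [ 0.064 -0.325 -0.12 ]
1 [ 0.061 -0.325 -0.122]
2 [ 0.059 -0.324 -0.125]
3 [ 0.056 -0.324 -0.127]
4 [ 0.053 -0.324 -0.129]
5 [ 0.05  -0.323 -0.131]
6 [ 0.048 -0.323 -0.133]
7 [ 0.045 -0.323 -0.135]
8 [ 0.041 -0.322 -0.137]
per-row mm 34.7 deg 2.6 turn [ 0.011 -0.018  0.019]
0 [-0.153 -0.309  0.044]
1 [-0.161 -0.303  0.054]
2 [-0.169 -0.297  0.064]
3 [-0.176 -0.29   0.074]
4 [-0.182 -0.284  0.084]
5 [-0.188 -0.277  0.094]
6 [-0.194 -0.269  0.104]
7 [-0.198 -0.261  0.114]
8 [-0.203 -0.253  0.124]
9 [-0.207 -0.245  0.135]
10 [-0.21  -0.236  0.145]
11 [-0.213 -0.227  0.155]
12 [-0.215 -0.218  0.165]
```

step_arm(plan=[{"dx": 0,"dy": 0,"dz": -0.1,"rx": 0,"ry": 0,"rz": 0,"claw": 1},{"dx": 0,"dy": 0,"dz": -0.3,"rx": 0,"ry": 0,"rz": 0,"claw": 1},{"dx": 0,"dy": 0,"dz": -0.4,"rx": 0,"ry": 0,"rz": 0,"claw": 1},{"dx": 0,"dy": 0,"dz": -0.4,"rx": 0,"ry": 0,"rz": 0,"claw": 1},{"dx": 0.064,"dy": -0.325,"dz": -0.12,"rx": -0.001,"ry": -0.022,"rz": -0.003,"claw": 1},{"dx": 0.061,"dy": -0.325,"dz": -0.122,"rx": -0.001,"ry": -0.022,"rz": -0.003,"claw": 1},{"dx": 0.059,"dy": -0.324,"dz": -0.125,"rx": -0.001,"ry": -0.022,"rz": -0.003,"claw": 1},{"dx": 0.056,"dy": -0.324,"dz": -0.127,"rx": -0.001,"ry": -0.022,"rz": -0.003,"claw": 1},{"dx": 0.053,"dy": -0.324,"dz": -0.129,"rx": -0.001,"ry": -0.022,"rz": -0.003,"claw": 1},{"dx": 0.05,"dy": -0.323,"dz": -0.131,"rx": -0.001,"ry": -0.022,"rz": -0.003,"claw": 1}])

```text
time_s: 18.25
ee_pos: [0.4193, 0.1497, 0.2248]
eef_rot: [3.134, 0.21, 2.948]
force: [0.4, -0.9, 0.1]
grip_width: 0.0215
grip_force: 30.0
```

step_arm(plan=[{"dx": 0.048,"dy": -0.323,"dz": -0.133,"rx": -0.001,"ry": -0.022,"rz": -0.003,"claw": 1},{"dx": 0.045,"dy": -0.323,"dz": -0.135,"rx": -0.001,"ry": -0.022,"rz": -0.003,"claw": 1},{"dx": 0.041,"dy": -0.322,"dz": -0.137,"rx": -0.001,"ry": -0.022,"rz": -0.003,"claw": 1},{"dx": -0.153,"dy": -0.309,"dz": 0.044,"rx": 0.011,"ry": -0.018,"rz": 0.019,"claw": 1},{"dx": -0.161,"dy": -0.303,"dz": 0.054,"rx": 0.011,"ry": -0.018,"rz": 0.019,"claw": 1},{"dx": -0.169,"dy": -0.297,"dz": 0.064,"rx": 0.011,"ry": -0.018,"rz": 0.019,"claw": 1},{"dx": -0.176,"dy": -0.29,"dz": 0.074,"rx": 0.011,"ry": -0.018,"rz": 0.019,"claw": 1}])

```text
time_s: 18.95
ee_pos: [0.4207, -0.0745, 0.2611]
eef_rot: [-3.126, 0.427, 2.832]
force: [0.2, 0.1, -0.9]
grip_width: 0.0215
grip_force: 30.0
```

Run:
```python
from h import *
o=telemetry.get_obs(); print(o["time_s"],o["ee_pos"],o["qpos"],o["grip_width"])
rows([.5146,-.371,.267],toolR(-35.8,50),9)
```

```text
18.95 [ 0.42070217 -0.07451804  0.26109727] [-0.23344905 -0.24647727  2.04843485 -0.05901679  0.91513065 -1.46583266] 0.021527315769731808
per-row mm 34.6 deg 2.6 turn [ 0.011 -0.019  0.019]
0 [-0.184 -0.281  0.081]
1 [-0.19  -0.274  0.091]
2 [-0.195 -0.266  0.102]
3 [-0.2   -0.259  0.112]
4 [-0.204 -0.251  0.122]
5 [-0.208 -0.242  0.133]
6 [-0.211 -0.234  0.143]
7 [-0.213 -0.225  0.153]
8 [-0.215 -0.216  0.163]
```

step_arm(plan=[{"dx": -0.184,"dy": -0.281,"dz": 0.081,"rx": 0.011,"ry": -0.019,"rz": 0.019,"claw": 1},{"dx": -0.19,"dy": -0.274,"dz": 0.091,"rx": 0.011,"ry": -0.019,"rz": 0.019,"claw": 1},{"dx": -0.195,"dy": -0.266,"dz": 0.102,"rx": 0.011,"ry": -0.019,"rz": 0.019,"claw": 1},{"dx": -0.2,"dy": -0.259,"dz": 0.112,"rx": 0.011,"ry": -0.019,"rz": 0.019,"claw": 1},{"dx": -0.204,"dy": -0.251,"dz": 0.122,"rx": 0.011,"ry": -0.019,"rz": 0.019,"claw": 1},{"dx": -0.208,"dy": -0.242,"dz": 0.133,"rx": 0.011,"ry": -0.019,"rz": 0.019,"claw": 1},{"dx": -0.211,"dy": -0.234,"dz": 0.143,"rx": 0.011,"ry": -0.019,"rz": 0.019,"claw": 1},{"dx": -0.213,"dy": -0.225,"dz": 0.153,"rx": 0.011,"ry": -0.019,"rz": 0.019,"claw": 1},{"dx": -0.215,"dy": -0.216,"dz": 0.163,"rx": 0.011,"ry": -0.019,"rz": 0.019,"claw": 1},{"dx": 0,"dy": 0,"dz": 0,"rx": 0,"ry": 0,"rz": 0,"claw": 1}])

```text
time_s: 19.95
ee_pos: [0.5149, -0.3719, 0.2658]
eef_rot: [-3.139, 0.699, 2.518]
force: [-0.3, 0.3, 0.0]
grip_width: 0.0216
grip_force: 30.0
```

Run:
```python
from h import *
p,W,o=wristcloud(); R=Ro.from_euler("xyz",o["eef_rot"]).as_matrix(); print(o["time_s"],o["ee_pos"],o["qpos"],R[:,2])
print("tip pred",o["ee_pos"]+R@[.115,0,0])
P=blue(p,W,(.3,-.5,.03)); print("wrist pot",rimplane(P))
# brush in tool frame
Q=(W-o["ee_pos"])@R; m=(np.nan_to_num(abs(Q[...,1]),nan=9)<.03)&(abs(Q[...,2])<.03)&(Q[...,0]>.02)&(Q[...,0]<.16); B=Q[m]; print("brush in tool",len(B),B.min(0),B.max(0))
cv2.imwrite("pics/w6.png",p["img"][...,::-1])
rows([.5146,-.371,.177],toolR(-35.8,50),6)
```

```text
19.95 [ 0.51488451 -0.37188226  0.26581662] [-0.70184981  0.1443789   1.7531042   0.09026828  0.5485562  -1.70746497] [ 0.5202238  -0.37827028 -0.76568844]
tip pred [ 0.44342821 -0.3204274   0.19184775]
wrist pot (array([ 0.67933039, -0.49795575,  0.53902717]), np.float64(57.38256117197097), (array([ 0.47400374, -0.34307321]), np.float64(0.033170224280806175)), np.float64(0.12643868689515603), 110)
brush in tool 17364 [ 0.02000736 -0.01754544 -0.0066705 ] [0.11437726 0.01659704 0.00323495]
per-row mm 14.8 deg 0.02 turn [-0. -0.  0.]
0 [ 0.094 -0.001  0.114]
1 [ 0.095 -0.001  0.114]
2 [ 0.095 -0.001  0.114]
3 [ 0.095 -0.001  0.114]
4 [ 0.095 -0.001  0.114]
5 [ 0.095 -0.001  0.114]
```

View pics/w6.png

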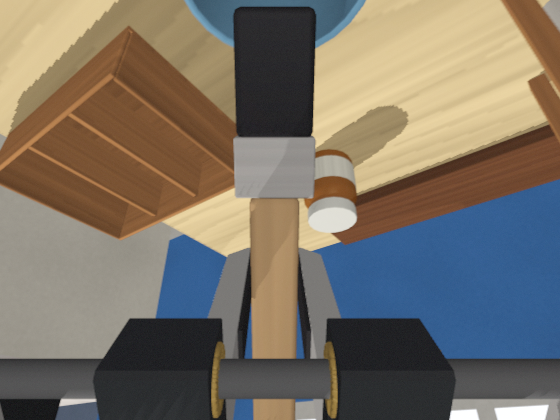

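The brush is straight in the grip (tip at px 275,12) and centred over the pot rim. I'll dip it, hold, and lift.

step_arm(plan=[{"dx": 0.095,"dy": -0.001,"dz": 0.114,"rx": 0,"ry": 0,"rz": 0,"claw": 1},{"dx": 0.095,"dy": -0.001,"dz": 0.114,"rx": 0,"ry": 0,"rz": 0,"claw": 1},{"dx": 0.095,"dy": -0.001,"dz": 0.114,"rx": 0,"ry": 0,"rz": 0,"claw": 1},{"dx": 0.095,"dy": -0.001,"dz": 0.114,"rx": 0,"ry": 0,"rz": 0,"claw": 1},{"dx": 0.095,"dy": -0.001,"dz": 0.114,"rx": 0,"ry": 0,"rz": 0,"claw": 1},{"dx": 0.095,"dy": -0.001,"dz": 0.114,"rx": 0,"ry": 0,"rz": 0,"claw": 1},{"dx": 0,"dy": 0,"dz": 0,"rx": 0,"ry": 0,"rz": 0,"claw": 1},{"dx": 0,"dy": 0,"dz": 0,"rx": 0,"ry": 0,"rz": 0,"claw": 1},{"dx": 0,"dy": 0,"dz": 0,"rx": 0,"ry": 0,"rz": 0,"claw": 1},{"dx": 0,"dy": 0,"dz": 0,"rx": 0,"ry": 0,"rz": 0,"claw": 1}])

```text
time_s: 21.0
ee_pos: [0.5149, -0.3703, 0.178]
eef_rot: [-3.138, 0.7, 2.521]
force: [0.3, 0.1, -0.3]
grip_width: 0.0218
grip_force: 30.0
```

Run:
```python
from h import *
o=telemetry.get_obs(); R=Ro.from_euler("xyz",o["eef_rot"]).as_matrix(); print(o["time_s"],o["ee_pos"],o["force"],"tip",o["ee_pos"]+R@[.1145,0,0])
D=(o["ee_pos"],R); C=(o["ee_pos"]+[0,0,.09],R); rows(*C,4)
B=(np.array([.40,0.02,.26]),toolR(-20,72)); rows(*B,11,start=C)
A=(np.array([.4990,.336,.13]),toolR(-14,90)); rows(*A,11,start=B)
```

```text
21.0 [ 0.51489158 -0.37031697  0.17799142] [ 0.27837326  0.10377152 -0.34965191] tip [ 0.44363027 -0.31935904  0.1042665 ]
per-row mm 22.5 deg 0.0 turn [0. 0. 0.]
0 [-0.145 -0.001 -0.172]
1 [-0.145 -0.001 -0.172]
2 [-0.145 -0.001 -0.172]
3 [-0.145 -0.001 -0.172]
per-row mm 37.0 deg 2.46 turn [-0.008  0.022 -0.014]
0 [ 0.228  0.227 -0.183]
1 [ 0.229  0.234 -0.172]
2 [ 0.229  0.242 -0.161]
3 [ 0.229  0.248 -0.15 ]
4 [ 0.229  0.255 -0.139]
5 [ 0.228  0.262 -0.128]
6 [ 0.226  0.268 -0.117]
7 [ 0.224  0.275 -0.105]
8 [ 0.222  0.281 -0.094]
9 [ 0.219  0.287 -0.083]
10 [ 0.215  0.292 -0.072]
per-row mm 32.3 deg 1.72 turn [-0.001  0.018 -0.006]
0 [0.05  0.301 0.108]
1 [0.044 0.301 0.11 ]
2 [0.038 0.301 0.112]
3 [0.032 0.301 0.113]
4 [0.025 0.301 0.114]
5 [0.019 0.302 0.115]
6 [0.013 0.302 0.116]
7 [0.007 0.301 0.117]
8 [0.001 0.301 0.118]
9 [-0.005  0.301  0.118]
10 [-0.012  0.301  0.118]
```

step_arm(plan=[{"dx": -0.145,"dy": -0.001,"dz": -0.172,"rx": 0,"ry": 0,"rz": 0,"claw": 1},{"dx": -0.145,"dy": -0.001,"dz": -0.172,"rx": 0,"ry": 0,"rz": 0,"claw": 1},{"dx": -0.145,"dy": -0.001,"dz": -0.172,"rx": 0,"ry": 0,"rz": 0,"claw": 1},{"dx": -0.145,"dy": -0.001,"dz": -0.172,"rx": 0,"ry": 0,"rz": 0,"claw": 1},{"dx": 0.228,"dy": 0.227,"dz": -0.183,"rx": -0.008,"ry": 0.022,"rz": -0.014,"claw": 1},{"dx": 0.229,"dy": 0.234,"dz": -0.172,"rx": -0.008,"ry": 0.022,"rz": -0.014,"claw": 1},{"dx": 0.229,"dy": 0.242,"dz": -0.161,"rx": -0.008,"ry": 0.022,"rz": -0.014,"claw": 1},{"dx": 0.229,"dy": 0.248,"dz": -0.15,"rx": -0.008,"ry": 0.022,"rz": -0.014,"claw": 1},{"dx": 0.229,"dy": 0.255,"dz": -0.139,"rx": -0.008,"ry": 0.022,"rz": -0.014,"claw": 1},{"dx": 0.228,"dy": 0.262,"dz": -0.128,"rx": -0.008,"ry": 0.022,"rz": -0.014,"claw": 1}])

```text
time_s: 22.0
ee_pos: [0.4512, -0.1566, 0.2634]
eef_rot: [-3.126, 0.489, 2.678]
force: [0.7, 0.7, -0.0]
grip_width: 0.0217
grip_force: 30.0
```

step_arm(plan=[{"dx": 0.226,"dy": 0.268,"dz": -0.117,"rx": -0.008,"ry": 0.022,"rz": -0.014,"claw": 1},{"dx": 0.224,"dy": 0.275,"dz": -0.105,"rx": -0.008,"ry": 0.022,"rz": -0.014,"claw": 1},{"dx": 0.222,"dy": 0.281,"dz": -0.094,"rx": -0.008,"ry": 0.022,"rz": -0.014,"claw": 1},{"dx": 0.219,"dy": 0.287,"dz": -0.083,"rx": -0.008,"ry": 0.022,"rz": -0.014,"claw": 1},{"dx": 0.215,"dy": 0.292,"dz": -0.072,"rx": -0.008,"ry": 0.022,"rz": -0.014,"claw": 1}])

```text
time_s: 22.5
ee_pos: [0.3987, 0.0208, 0.2598]
eef_rot: [3.14, 0.316, 2.796]
force: [0.4, -0.4, -0.5]
grip_width: 0.0217
grip_force: 30.0
```

Run:
```python
from h import *
o=telemetry.get_obs(); print(o["time_s"],o["ee_pos"],o["qpos"],o["grip_width"])
rows([.4990,.336,.11],toolR(-14,90),12)
```

```text
22.5 [0.39871895 0.02081015 0.25983305] [ 0.03177865 -0.24445597  2.02587672 -0.12933374  1.06855704 -1.14753929] 0.021728989690171875
per-row mm 30.3 deg 1.58 turn [-0.001  0.017 -0.005]
0 [0.049 0.275 0.116]
1 [0.043 0.275 0.117]
2 [0.038 0.276 0.119]
3 [0.032 0.276 0.12 ]
4 [0.027 0.276 0.121]
5 [0.021 0.276 0.122]
6 [0.016 0.276 0.123]
7 [0.01  0.276 0.124]
8 [0.005 0.276 0.124]
9 [-0.001  0.276  0.125]
10 [-0.006  0.276  0.125]
11 [-0.012  0.275  0.125]
```

step_arm(plan=[{"dx": 0.049,"dy": 0.275,"dz": 0.116,"rx": -0.001,"ry": 0.017,"rz": -0.005,"claw": 1},{"dx": 0.043,"dy": 0.275,"dz": 0.117,"rx": -0.001,"ry": 0.017,"rz": -0.005,"claw": 1},{"dx": 0.038,"dy": 0.276,"dz": 0.119,"rx": -0.001,"ry": 0.017,"rz": -0.005,"claw": 1},{"dx": 0.032,"dy": 0.276,"dz": 0.12,"rx": -0.001,"ry": 0.017,"rz": -0.005,"claw": 1},{"dx": 0.027,"dy": 0.276,"dz": 0.121,"rx": -0.001,"ry": 0.017,"rz": -0.005,"claw": 1},{"dx": 0.021,"dy": 0.276,"dz": 0.122,"rx": -0.001,"ry": 0.017,"rz": -0.005,"claw": 1},{"dx": 0.016,"dy": 0.276,"dz": 0.123,"rx": -0.001,"ry": 0.017,"rz": -0.005,"claw": 1},{"dx": 0.01,"dy": 0.276,"dz": 0.124,"rx": -0.001,"ry": 0.017,"rz": -0.005,"claw": 1},{"dx": 0.005,"dy": 0.276,"dz": 0.124,"rx": -0.001,"ry": 0.017,"rz": -0.005,"claw": 1},{"dx": -0.001,"dy": 0.276,"dz": 0.125,"rx": -0.001,"ry": 0.017,"rz": -0.005,"claw": 1}])

```text
time_s: 23.5
ee_pos: [0.484, 0.2835, 0.1347]
eef_rot: [3.139, 0.048, 2.875]
force: [-0.0, 0.4, 0.5]
grip_width: 0.0214
grip_force: 30.0
```

step_arm(plan=[{"dx": -0.006,"dy": 0.276,"dz": 0.125,"rx": -0.001,"ry": 0.017,"rz": -0.005,"claw": 1},{"dx": -0.012,"dy": 0.275,"dz": 0.125,"rx": -0.001,"ry": 0.017,"rz": -0.005,"claw": 1},{"dx": 0,"dy": 0,"dz": 0,"rx": 0,"ry": 0,"rz": 0,"claw": 1}])

```text
time_s: 23.8
ee_pos: [0.5005, 0.3367, 0.1082]
eef_rot: [3.138, -0.007, 2.893]
force: [-0.0, 0.0, -0.7]
grip_width: 0.0219
grip_force: 30.0
```

Run:
```python
from h import *
p,W,o=wristcloud(); print(o["time_s"],o["ee_pos"],o["eef_rot"])
R=Ro.from_euler("xyz",o["eef_rot"]).as_matrix(); Q=(W-o["ee_pos"])@R
m=(np.nan_to_num(abs(Q[...,1]),nan=9)<.03)&(abs(Q[...,2])<.03)&(Q[...,0]>.01)&(Q[...,0]<.16); B=Q[m]; V=W[m]
for a in (.03,.06,.1):
    s=abs(B[:,0]-a)<.01; print(a,np.median(B[s],0),np.median(V[s],0),len(B[s]))
rows([.4990,.336,.040],toolR(-14,90),6)
```

```text
23.8 [0.50051944 0.33665494 0.10823478] [ 3.13753482 -0.00704668  2.89258299]
0.03 [ 0.03053175 -0.00064334 -0.00478568] [0.47076005 0.34330084 0.11324554] 2203
0.06 [ 0.06019397 -0.00064269 -0.00478906] [0.44205381 0.35066536 0.11344098] 3892
0.1 [ 0.10028706 -0.0006423  -0.00425613] [0.40315357 0.36060218 0.11319048] 4521
per-row mm 11.5 deg 0.08 turn [ 0.    -0.001 -0.001]
0 [ 0.002 -0.     0.115]
1 [ 0.002 -0.     0.115]
2 [ 0.002 -0.     0.115]
3 [ 0.002 -0.     0.115]
4 [0.002 0.    0.115]
5 [0.002 0.    0.115]
```

Brush is level in the grip. I'll go down: fast to 40 mm, then 1–2 mm rows to about 32.5 mm.

step_arm(plan=[{"dx": 0.002,"dy": 0,"dz": 0.115,"rx": 0,"ry": -0.001,"rz": -0.001,"claw": 1},{"dx": 0.002,"dy": 0,"dz": 0.115,"rx": 0,"ry": -0.001,"rz": -0.001,"claw": 1},{"dx": 0.002,"dy": 0,"dz": 0.115,"rx": 0,"ry": -0.001,"rz": -0.001,"claw": 1},{"dx": 0.002,"dy": 0,"dz": 0.115,"rx": 0,"ry": -0.001,"rz": -0.001,"claw": 1},{"dx": 0.002,"dy": 0,"dz": 0.115,"rx": 0,"ry": -0.001,"rz": -0.001,"claw": 1},{"dx": 0.002,"dy": 0,"dz": 0.115,"rx": 0,"ry": -0.001,"rz": -0.001,"claw": 1},{"dx": 0,"dy": 0,"dz": 0.02,"rx": 0,"ry": 0,"rz": 0,"claw": 1},{"dx": 0,"dy": 0,"dz": 0.02,"rx": 0,"ry": 0,"rz": 0,"claw": 1},{"dx": 0,"dy": 0,"dz": 0.02,"rx": 0,"ry": 0,"rz": 0,"claw": 1},{"dx": 0,"dy": 0,"dz": 0,"rx": 0,"ry": 0,"rz": 0,"claw": 1}])

```text
time_s: 24.85
ee_pos: [0.4995, 0.3356, 0.0351]
eef_rot: [3.136, 0.005, 2.9]
force: [-0.1, -0.6, -1.1]
grip_width: 0.0216
grip_force: 30.0
```

step_arm(plan=[{"dx": 0,"dy": 0,"dz": 0.01,"rx": 0,"ry": 0,"rz": 0,"claw": 1},{"dx": 0,"dy": 0,"dz": 0,"rx": 0,"ry": 0,"rz": 0,"claw": 1}])

```text
time_s: 25.05
ee_pos: [0.4995, 0.3356, 0.0341]
eef_rot: [3.136, 0.005, 2.9]
force: [0.0, 0.2, -0.2]
grip_width: 0.0214
grip_force: 30.0
```

step_arm(plan=[{"dx": 0,"dy": 0,"dz": 0.008,"rx": 0,"ry": 0,"rz": 0,"claw": 1},{"dx": 0,"dy": 0,"dz": 0.008,"rx": 0,"ry": 0,"rz": 0,"claw": 1},{"dx": 0,"dy": 0,"dz": 0,"rx": 0,"ry": 0,"rz": 0,"claw": 1}])

```text
time_s: 25.35
ee_pos: [0.4994, 0.3356, 0.0324]
eef_rot: [3.136, 0.005, 2.9]
force: [0.4, 0.3, -1.0]
grip_width: 0.0215
grip_force: 30.0
```

step_arm(plan=[{"dx": 0,"dy": 0,"dz": 0,"rx": 0,"ry": 0,"rz": 0,"claw": 0.6},{"dx": 0,"dy": 0,"dz": 0,"rx": 0,"ry": 0,"rz": 0,"claw": 0.5},{"dx": 0,"dy": 0,"dz": 0,"rx": 0,"ry": 0,"rz": 0,"claw": 0.4},{"dx": 0,"dy": 0,"dz": 0,"rx": 0,"ry": 0,"rz": 0,"claw": 0.4},{"dx": 0,"dy": 0,"dz": 0,"rx": 0,"ry": 0,"rz": 0,"claw": 0.4},{"dx": 0,"dy": 0,"dz": -0.1,"rx": 0,"ry": 0,"rz": 0,"claw": 0.4},{"dx": 0,"dy": 0,"dz": -0.3,"rx": 0,"ry": 0,"rz": 0,"claw": 0.2},{"dx": 0,"dy": 0,"dz": -0.4,"rx": 0,"ry": 0,"rz": 0,"claw": 0},{"dx": 0,"dy": 0,"dz": -0.4,"rx": 0,"ry": 0,"rz": 0,"claw": 0},{"dx": 0,"dy": 0,"dz": -0.3,"rx": 0,"ry": 0,"rz": 0,"claw": 0}])

```text
time_s: 26.35
ee_pos: [0.4988, 0.3351, 0.186]
eef_rot: [3.134, 0.007, 2.9]
force: [0.3, 0.4, -0.7]
grip_width: 0.0852
grip_force: 0.0
```

Run:
```python
from h import *
p,W,o=wristcloud(); print(o["time_s"],o["ee_pos"],o["force"])
X,Y,Z=[np.nan_to_num(W[...,i],nan=9) for i in range(3)]
m=(abs(X-.485)<.15)&(abs(Y-.338)<.13)&(Z>.031)&(Z<.06)
k,l,st,_=cv2.connectedComponentsWithStats(m.astype(np.uint8)); Q=W[l==1+st[1:,4].argmax()]
r=cv2.minAreaRect((Q[:,:2]*1000).astype(np.float32)); print("brush",np.round(r[0],1),np.round(r[1],1),r[2],np.percentile(Q[:,2],[5,50,95]))
s=np.linalg.lstsq(np.c_[Q[:,:2],np.ones(len(Q))],Q[:,2],rcond=None)[0]; print("slope",s[:2])
p=viewer.camera("scene"); W=world(p); P=blue(p,W,(.3,-.5,.03)); print(rimplane(P))
cv2.imwrite("pics/s9.png",p["img"][...,::-1])
for t in ("vase","beaker","modeller","rib"):
    print(t,[(round(d["score"],2),[int(x) for x in d["rect"]]) for d in viewer.recognise(t,p)[:2]])
```

```text
26.35 [0.49876225 0.33514333 0.1859752 ] [ 0.26039941  0.40851352 -0.68968051]
brush [484.5 338.2] [ 34.1 199.4] 76.2410888671875 [0.03525357 0.03694626 0.03826139]
slope [ 0.00355413 -0.00118216]
(array([-0.00140881,  0.00286759,  0.9999949 ]), np.float64(0.18305838675475036), (array([ 0.45515134, -0.32672128]), np.float64(0.050627526328055804)), np.float64(0.12630956949479702), 149)
vase [(0.7, [302, 262, 330, 315])]
beaker [(0.97, [180, 282, 211, 329]), (0.46, [108, 193, 165, 252])]
modeller []
rib [(0.47, [207, 244, 235, 251])]
```

View pics/s9.png

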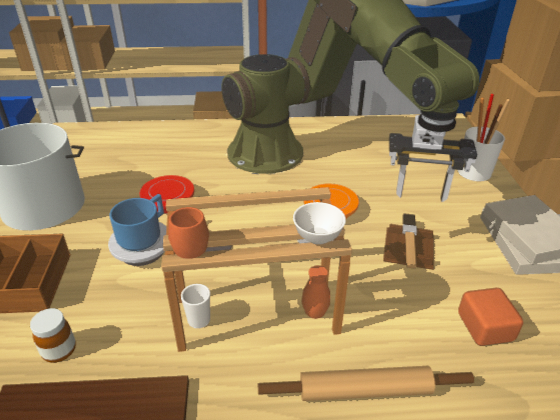

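The pot stands on the grey wheel (135,225). The brush lies flat on its rest (408,240), and the vase and beaker are where they were. Handing in.

```bash
python3 -c "
from station import hand_in
print(hand_in())"
```

```text
the job is handed in; nothing more can be done
None
```

I handed the job in at about 26 s of the 72 s allowed, verdict not shown: the pot stands upright about 3 mm off the wheel's centre, the brush was dipped about 21 mm below the rim and lies flat on both rails, and the vase and beaker measured unmoved (the modeller and rib were not measured at the end).

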